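Cock and load the bench catapult

TASK

Make the bench catapult ready for the next shot: draw its sprung throwing arm down by the blue bar until the red hair-trigger catch snaps over its tip, without ramming it against the rubber buffer, then ease it up gently until the catch holds it. Then put the orange ball in the white ring seat on the cocked arm without setting it off. Leave the spare blue ball and everything else on the bench alone.

Things in the scene. Friction and masses are not known exactly. Their poses are not given: they have to be found in the camera images.
- launcher: Wooden bench catapult, fixed to the bench; base plate 330 x 110 x 20 mm. Origin: centre of the base's underside, on the bench; z up, +x the direction of throw. In this frame the arm's pivot axis (along y) is at x = 120, z = 90 mm; two side plates stand at x = 82 to 140, |y| = 23 to 31, up to z = 155 mm. The catch end is at -x.
- draw (a joint): Angle of the throwing arm (rad): 0 at its upper rest stop, where it rises 0.85 rad above level towards -x; grows as it is drawn down; 0.85 is level. Hooked, it lies between about 0.77 and 0.93, as the column is set. A spring pushes it up with 3 N (up) to 5 N (down), felt at the blue bar. Moving up faster than 2 rad/s counts as fired or let fly.
- bar (a point): Middle of the blue round cross bar on the throwing arm, 12 mm thick, 64 mm long along y, 190 mm from the pivot along the arm and 26 mm above the arm's centre line (arm: wood, 24 mm wide, 12 mm thick, with a steel tip pin 240 mm from the pivot). Press on it from above with closed fingers, or pinch it, and follow the arm's arc about the pivot.
- catch_mid (a point): Fixed point on the catapult: where the tip pin lies when hooked if the column carrying catch and buffer is at middle height. The column is clamped up to 18 mm higher or lower, not measured. The catch is a light sprung red hook, 30 mm wide in y, from 17 mm to -x to 3 mm to +x of the pin, top 22 mm over the pin, with a tab reaching 39 mm to -x; 1 to 2 N on it frees the arm.
- buffer_mid (a point): Fixed point on the catapult: top of the black buffer (18 mm wide, 20 mm to +x of the pin) at middle column height. Drawn down, the pin pushes the hook aside (1 to 2 N more at the bar) and it snaps over; 1 to 4 mm lower the arm meets the buffer, 5 N/mm: a steep rise tells that the catch has snapped. Over 14 N is ramming. Eased up 2 to 6 mm, the catch takes the load.
- seat (a point): Point on the throwing arm where the centre of a seated ball lies: 125 mm from the pivot, 30.5 mm above the arm's centre line. The seat is a white ring, 32 mm outside, 26 mm inside, 10 mm high, on the arm's top.
- ball_center (a point): Centre of the orange ball, 40 mm in diameter, 25 g, resting on a grey ring stand (foot 48 mm wide, ring 32 mm wide, top of the ring 36 mm above the bench); ball centre at about 51 mm.
- spareball_center (a point): Centre of the spare blue ball, same size, on a second, equal stand. Leave it alone.
- beaker: Glass beaker, 70 mm wide, 95 mm high; origin at its underside. Leave it alone.
- soap: Orange soap bottle, 62 mm wide, 190 mm high; origin at its underside. Leave it alone.
- whitebottle: White bottle with a blue cap, 64 mm wide, 170 mm high; origin at its underside. Leave it alone.
- dropper: Small green dropper bottle, 24 mm wide, 60 mm high; origin at its underside. Leave it alone.
- weight: Brass weight with a neck, 40 mm wide, 56 mm high; origin at its underside. Leave it alone.
Not all that is in view belongs to the job. Of the things shaped like the part that bears ball_center, the orange one is meant.

How it is judged:
By the outcome, as a careful person would: the job done as asked, in the order asked, and still so for the second after the job is handed in, with the robot touching nothing.
It also fails if it takes over 72 s, if anything falls off the work surface, if the arm or the gripper's body presses on something with over 40 N, if the wrist force passes 120 N, or if a joint passes its speed limit or range.

ROBOT

A 6-joint arm with a two-finger parallel gripper is mounted at the origin on the work surface. World frame = base frame: x ahead of the robot, y to its left, z up, the work surface at z = 0. Lengths are in m, angles in degrees, forces in N, time in s.
With the tool pointing down it reaches from about 0.35 to 0.875 m from the base axis. Payload 15.5 kg.
Tool frame: the origin (TCP) lies at the very end of the fingers, on their centre line; the grasp point (between the pads) lies manip.pinch_z behind it (manip.pinch_z is the distance from the TCP to the grasp point, in m); z points along the fingers, y is the direction in which the jaws open and shut (so a half turn about z gives the same grasp; the last joint's range is limited). The gripper opens to 85 mm and grips with 20 to 120 N. Pads are 22 mm wide; open, the fingers measure 114 mm over their backs; the gripper's body (76 mm by 85 mm) begins 54 mm behind the grasp point. The pads swing forward as they close: fully open they stand 13 mm farther back than shut.
Start: joints at [68.784, 28.281, 77.091, -0, 74.628, -5.472], TCP at [0.17, 0.602, 0.199] pointing down, gripper open.
Joint ranges: [-166.48, 166.48], [-47.26, 123.95], [12.59, 153.08], [-70.14, 250.14], [6.76, 159.57], [-176.63, 176.63]. Speed limits (degrees/s): [108.29, 108.29, 147.25, 172.46, 172.46, 172.46].

INTERFACE

Orientations are given as a 3x3 rotation matrix whose columns are the frame's x, y, z axes.
In Python, from rig import manip gives the robot as it stands. The module is installed in compiled form; this text tells all that it offers.
- The arm moves only by the tool servo_tool, never from a script. Its arguments are lists of equal length, an entry for each row: "travel": the shift along the tool's x, y, z in cm, a list of three; "turn": the turn, a rotation vector about the tool's x, y, z in degrees, a list of three. A call has 1 to 10 rows; each row is the pose to reach, as a shift and turn from the pose commanded when the call began, along the tool's axes at that moment; what a row does not reach only later rows make up. A row lasts 1/12 s, in which the tool goes at most 41.7 mm and 7.16 degrees, less where a joint would pass 70% of its speed; a pose out of reach is approached as far as the arm can. A call with a gripper value outside its range is refused whole. "gripper" is the opening in per cent of the stroke, from 0 (shut) to 100 (fully open), set as the call begins (left out, the last holds). The fingers move at their own pace and stop on an object; the grip force is fixed at half the most. Time passes only in rows, so rows that repeat a pose let the fingers close. It gives the time, the measured TCP pose, the force and the opening at its end, in the units of the state.
- manip.read_state(): the state, without advancing time (a new reading comes with each control period).
- manip.snapshot(name): name is "scene" or "top" or "wrist"; returns the picture (480x640x3 uint8, red, green, blue); there is no depth.
- manip.camera_info(name): a dict with "fx", "fy", "cx", "cy" (pixels), "origin" and "attitude" of the camera in the world; the wrist camera has in their place "T_tool_cam" (4x4, takes a point from camera to tool coordinates, whose origin is the TCP and whose axes are the flange's). Camera axes: x right, y up, looking along -z (the intrinsics and any distortion apply to the point x, -y, -z); pixel columns grow to the right and rows downward; lengths in m; the calibration is good to about 2 mm. The wrist camera is an equidistant fisheye: a pixel r from the principal point sees the ray r / f radians off the axis. A picture is of the moment at which its call begins: read the wrist's pose just before it. camera_info takes no time and is no camera call.
- manip.sign_off(): hands the job in, once; it reports no verdict.
Trained networks look in the newest picture that a camera, given by its name, has taken for a name from the list of things; names that differ only in an ending like _2 or _b are one class to them, and where a whole thing is asked for, a point or a joint stands for the part that bears it (a point fixed in the world has none). Each returns a list of dicts, best first, with "p" (0 to 1); they miss things now and then, are a little off and sometimes report something else, mostly with a low value. They report only what shows in the picture. A call takes as long as a camera call. They do not tell look-alikes from the thing itself.
- manip.cut_out(label, camera): "region" (480x640 bool, what is visible of it) and "location" ([column, row] in pixels, amid what is visible of it).
- manip.pinpoint(label, camera): "location" ([column, row] in pixels: a listed point, or the origin of a listed thing).
The state is a dict: "clock": time; "joint_positions": joint angles; "joint_vel": joint speeds; "effort": joint torques, N m; "position": TCP position; "tool_rot": TCP orientation; "ft_force": force on the tool from outside, world axes, zero at the start; "moment": the same for the moment, N m; "opening": finger opening in m.
Only numpy, scipy, OpenCV 4.12 (cv2) and the standard library are available. Lean on these libraries where they do the work, as an engineer would, in place of code of your own. Each camera call takes 0.05 s, during which the arm holds its last target.

## Working session

There is one attempt and no reset: what is moved stays moved. The work goes in short steps, Python scripts to look and compute and a tool call to move; the robot and the scene stay as the last step left them, time stands still between calls to the robot, and variables do not carry over. Pictures are saved under pics/ and viewed, and the job is handed in when it is done.

Besides the shell and the picture viewer there is one more tool, called after "Call:" as name(argument=value, ...) on one line, values as JSON. servo_tool: Moves the arm, as the interface text tells. Its arguments: {"type":"object","properties":{"travel":{"type":"array"},"turn":{"type":"array"},"gripper":{"type":"number"}},"required":["travel","turn"]}

```bash
ls; mkdir -p pics; cat > h.py <<'E'
import numpy as np, cv2
from rig import manip
def save(im,n): cv2.imwrite('pics/'+n+'.png',im[:,:,::-1])
E
python3 - <<'E'
from h import *
for c in ('scene','top','wrist'):
    s=manip.read_state()
    im=manip.snapshot(c); save(im,c+'0'); np.save(c+'0.npy',im)
    print(c,manip.camera_info(c))
print(manip.pinch_z); print(s)
E
```

```text
pics
scene {'fx': 573.5497454751063, 'fy': 573.5497454751063, 'cx': 326.86186101855844, 'cy': 238.21045885102035, 'origin': array([ 1.30171512, -0.56964318,  0.90334103]), 'attitude': array([[ 0.59228717, -0.48931086,  0.64013341],
       [ 0.80565734,  0.37010247, -0.46253694],
       [-0.01059061,  0.78968287,  0.61342383]])}
top {'fx': 487.3648000261823, 'fy': 487.3648000261823, 'cx': 322.2590835024228, 'cy': 242.5266590343745, 'origin': array([0.29418224, 0.00392156, 1.45000029]), 'attitude': array([[-0.01627052,  0.98459884, -0.17407006],
       [-0.99957678, -0.02021618, -0.020918  ],
       [-0.02411487,  0.17365604,  0.98451107]])}
wrist {'fx': 371.64829954431775, 'fy': 371.64829954431775, 'cx': 319.39974763561156, 'cy': 234.60291274543914, 'T_tool_cam': array([[ 9.70684503e-04,  9.61637282e-01,  2.74322429e-01,
         6.87765385e-02],
       [ 9.99999529e-01, -9.27277189e-04, -2.87908393e-04,
         1.20580438e-03],
       [-2.24905136e-05,  2.74322579e-01, -9.61637729e-01,
        -1.74448899e-01],
       [ 0.00000000e+00,  0.00000000e+00,  0.00000000e+00,
         1.00000000e+00]])}
0.0187
{'clock': 0.1, 'joint_positions': array([ 6.87845032e+01,  2.83114816e+01,  7.71225606e+01, -4.02116653e-04,
        7.46282734e+01, -5.47136300e+00]), 'joint_vel': array([ 0.03281928, -0.05976493, -0.17264477,  0.0629236 ,  0.03025838,
       -0.04442405]), 'effort': array([ 7.90986778e-04, -8.83586168e+01, -3.84561038e+01,  1.03584123e-04,
        5.27204465e-03,  1.07521518e-05]), 'position': array([0.16945762, 0.6012277 , 0.19896422]), 'tool_rot': array([[-9.62483510e-01,  2.71339903e-01, -3.87272969e-04],
       [ 2.71340162e-01,  9.62482978e-01, -1.01634917e-03],
       [ 9.69675554e-05, -1.08330202e-03, -9.99999409e-01]]), 'ft_force': array([-0.87541373, -0.82649222, -0.3405072 ]), 'moment': array([ 0.00432657,  0.03970217, -0.03081565]), 'opening': 0.08539583735348935}
```

View pics/scene0.png

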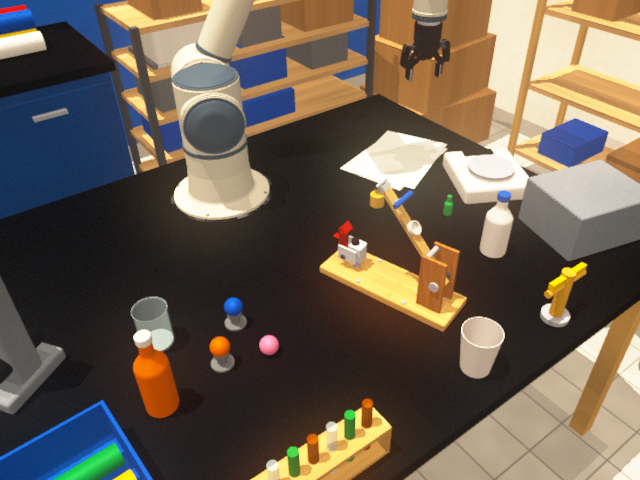

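View pics/top0.png

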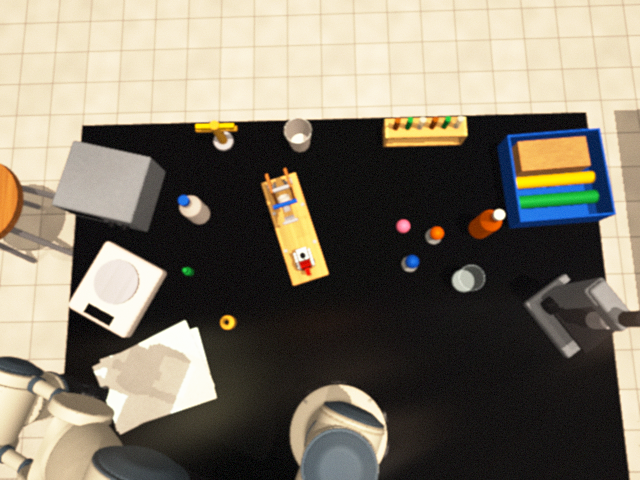

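View pics/wrist0.png

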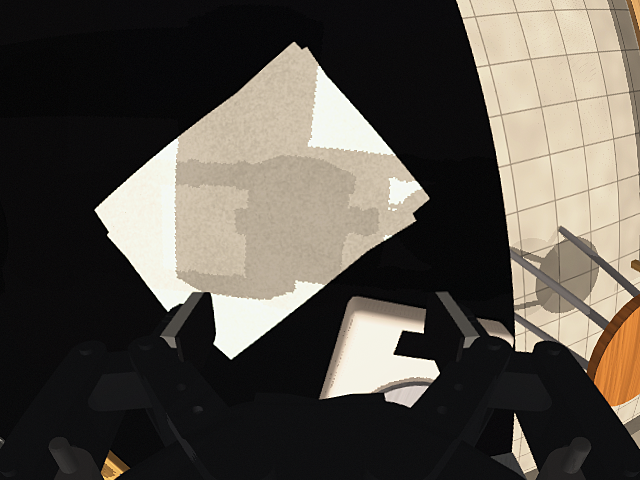

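Scene: catapult at (390,265), with its blue bar at about (404,199) and red catch at (344,233). Candidates for the ball are the orange ball on a stand at (220,347), the blue ball on a stand at (233,307), the pink loose ball at (269,345) and the orange soap bottle at (157,380). By the description I choose (220,347), which is (437,234) in the top view.

```bash
cat >> h.py <<'E'
from scipy.optimize import least_squares
def proj(c,P,info=None,st=None):
    i=info or manip.camera_info(c); P=np.atleast_2d(P)
    if c=='wrist':
        T=i['T_tool_cam']; R=st['tool_rot']@T[:3,:3]; o=st['position']+st['tool_rot']@T[:3,3]
    else: R=i['attitude']; o=i['origin']
    q=(P-o)@R; q=q*[1,-1,-1]
    if c=='wrist':
        r=np.hypot(q[:,0],q[:,1]); th=np.arctan2(r,q[:,2]); s=i['fx']*th/np.maximum(r,1e-9)
        return np.c_[i['cx']+s*q[:,0],i['cy']+s*q[:,1]]
    return np.c_[i['cx']+i['fx']*q[:,0]/q[:,2],i['cy']+i['fy']*q[:,1]/q[:,2]]
def tri(obs,x0=(0.6,0,0.1)):
    f=lambda P:np.concatenate([(proj(c,P,st=st)[0]-u) for c,u,st in obs])
    r=least_squares(f,x0); return r.x,np.round(r.fun,1)
E
python3 - <<'E'
from h import *
for n in ['launcher','bar','catch_mid','buffer_mid','seat','ball_center','spareball_center','weight','dropper','whitebottle','soap','beaker']:
    o=[]
    for c in ('scene','top'):
        r=manip.pinpoint(n,c)[:3]
        print(n,c,[(np.round(d['location'],1).tolist(),round(d['p'],2)) for d in r])
        if r: o.append((c,np.array(r[0]['location']),None))
    if len(o)==2:
        X,e=tri(o); print('   ',np.round(X,4),e)
E
```

```text
launcher scene [([387.8, 288.2], 0.59)]
launcher top [([413.5, 260.9], 0.69), ([291.8, 227.8], 0.67)]
    [ 0.5971 -0.0452  0.0702] [-54.3   6.7 -64.5 -39. ]
bar scene [([402.9, 200.1], 0.97)]
bar top [([285.4, 201.3], 0.61)]
    [0.6133 0.12   0.2514] [ 0.5 -0.1  0.5  0.4]
catch_mid scene [([346.9, 239.3], 0.62)]
catch_mid top [([304.2, 262.6], 0.59)]
    [0.4783 0.0838 0.0839] [ 0.4 -0.1  0.4  0.3]
buffer_mid scene [([352.4, 243.9], 0.91)]
buffer_mid top [([300.9, 256.5], 0.56)]
    [0.4947 0.0903 0.078 ] [ 1.4 -0.2  1.5  1. ]
seat scene [([420.7, 224.4], 0.76), ([166.8, 407.4], 0.43)]
seat top [([280.3, 196.4], 0.78)]
    [0.6443 0.1425 0.1979] [-0.8  0.2 -0.9 -0.7]
ball_center scene [([269.4, 345.2], 0.67), ([220.1, 348.9], 0.53)]
ball_center top [([436.3, 233.6], 0.73), ([402.0, 227.3], 0.56)]
    [ 0.5952 -0.2409  0.0418] [-15.7   0.8 -21.  -10.4]
spareball_center scene [([235.2, 307.9], 0.7)]
spareball_center top [([411.6, 264.5], 0.73)]
    [ 0.4759 -0.2196  0.0397] [-1.4  0.1 -1.7 -0.8]
weight scene [([373.2, 205.6], 0.72)]
weight top [([230.5, 324.1], 0.54)]
    [ 0.3109  0.3092 -0.007 ] [ 0.6 -0.1  0.5  0.4]
dropper scene [([218.7, 347.4], 0.48)]
dropper top [([293.8, 228.3], 0.66), ([190.9, 274.9], 0.55)]
    [ 0.4843 -0.1161 -0.1309] [63.  -4.8 76.  40.3]
whitebottle scene [([493.4, 252.1], 0.76)]
whitebottle top [([201.2, 215.0], 0.79)]
    [ 0.6484  0.4102 -0.0054] [-1.1  0.3 -1.1 -0.9]
soap scene [([163.4, 406.0], 0.77)]
soap top [([476.9, 227.6], 0.6)]
    [ 0.5861 -0.4349 -0.0017] [0.5 0.  0.7 0.3]
beaker scene [([158.9, 338.8], 0.75)]
beaker top [([457.5, 284.5], 0.66), ([200.6, 211.2], 0.63)]
    [ 0.4153 -0.3703 -0.0104] [1.2 0.  1.6 0.6]
```

```bash
python3 - <<'E'
from h import *
s=np.load('scene0.npy'); t=np.load('top0.npy')
a=cv2.resize(s[170:330,310:480],None,fx=4,fy=4,interpolation=cv2.INTER_CUBIC)[:600]
save(a,'c1')
b=cv2.resize(t[160:290,250:340],None,fx=4.5,fy=4.5,interpolation=cv2.INTER_CUBIC)
d=cv2.resize(s[280:390,180:300],None,fx=4,fy=4,interpolation=cv2.INTER_CUBIC)
H=np.zeros((600,800,3),np.uint8); H[:b.shape[0],:b.shape[1]]=b[:600]; d=d[:,:800-b.shape[1]-5]; H[:d.shape[0],b.shape[1]+5:b.shape[1]+5+d.shape[1]]=d
save(H,'c2')
E
```

```text
(no output)
```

View pics/c1.png

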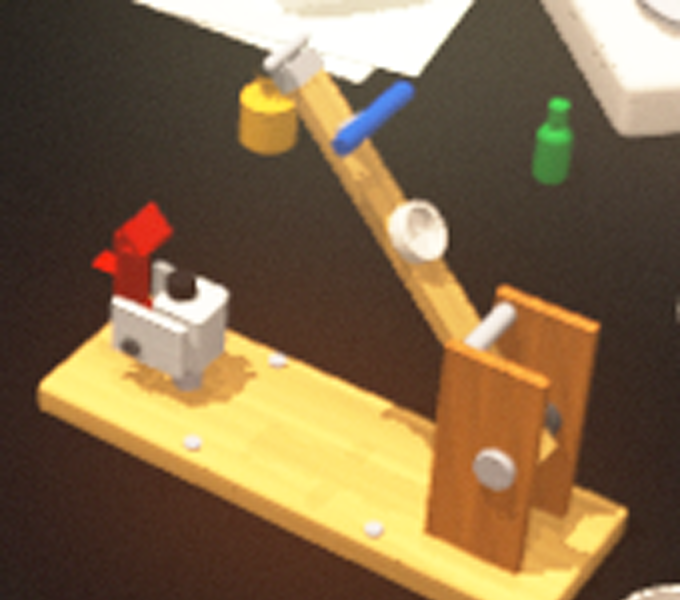

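View pics/c2.png

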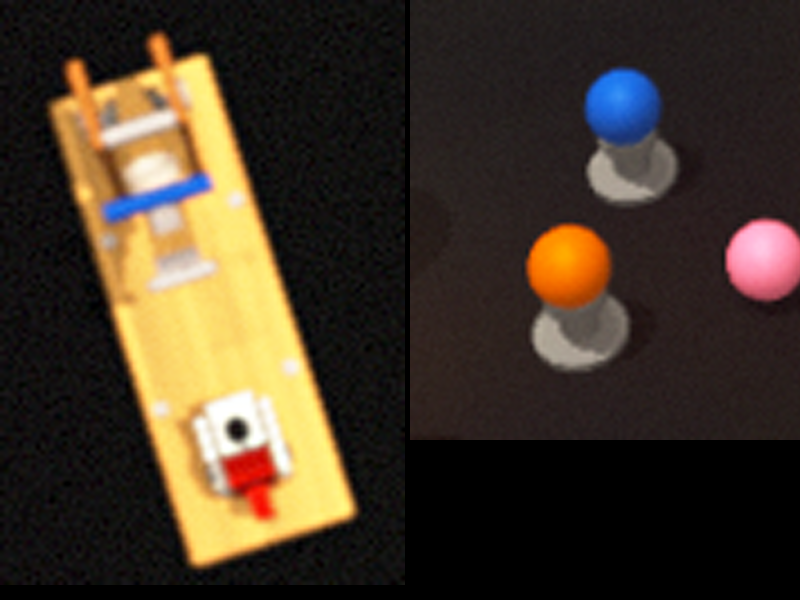

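The close crop confirms the choice: orange ball on the grey stand at scene (220,347). Blue is on the farther stand and the pink one is loose. Next I fit the catapult pose from the base corners, bar and seat.

```bash
cat >> h.py <<'E'
def Lpt(p,pose):
    x,y,a=pose[:3]; c,s=np.cos(a),np.sin(a); p=np.atleast_2d(p)
    return np.c_[x+c*p[:,0]-s*p[:,1],y+s*p[:,0]+c*p[:,1],p[:,2]]
def armpt(r,h,draw,y=0):
    e=.85-draw; return np.array([120-r*np.cos(e)+h*np.sin(e),y,90+r*np.sin(e)+h*np.cos(e)])/1000
E
python3 - <<'E'
from h import *
mm=np.array
C=lambda x,y,z:np.array([x,y,z])/1000
ob=[('top',C(165,55,20),(261.1,182.2)),('top',C(165,-55,20),(296,171.6)),('top',C(-165,-55,20),(329.3,274.4)),('top',C(-165,55,20),(292.9,286)),
('scene',C(-165,-55,20),(319.5,266.3)),('scene',C(165,55,20),(467,298.8)),
('scene',armpt(190,26,0),(402.9,200.1)),('top',armpt(190,26,0),(285.4,201.3)),('scene',armpt(125,30.5,0),(420.7,224.4)),('top',armpt(125,30.5,0),(280.3,196.4)),
('scene',armpt(190,26,0,-32),(310+345/4,170+143/4)),('scene',armpt(190,26,0,32),(310+403/4,170+92/4))]
f=lambda q:np.concatenate([proj(c,Lpt(p,q))[0]-u for c,p,u in ob])
best=min((least_squares(f,(0.55,.1,a),loss='soft_l1') for a in (-1,0,1,2,3)),key=lambda r:r.cost)
print(best.x,np.degrees(best.x[2]));print(np.round(f(best.x).reshape(-1,2),1))
q=best.x
for n,p in dict(bar0=armpt(190,26,0),bar85=armpt(190,26,.85),pin=armpt(240,0,.85),seat85=armpt(125,30.5,.85),ax=C(120,0,90)).items(): print(n,np.round(Lpt(p,q)[0],4))
for n,u,v in [('ball',(220.1,347.5),(436.8,233.6)),('spare',(233.5,307),(411.6,263.5)),('pink',(269.2,345.2),(402.9,226.5))]:
    print(n,tri([('scene',np.array(u),None),('top',np.array(v),None)]))
for n,u,v in [('catchtop',(310+145/4,170+222/4),(250+250/4.5,160+465/4.5)),('bufftop',(310+182/4,170+280/4),(250+237/4.5,160+428/4.5))]:
    X=tri([('scene',np.array(u),None),('top',np.array(v),None)]); c,s=np.cos(q[2]),np.sin(q[2]); d=X[0][:2]-q[:2]
    print(n,X, 'local',c*d[0]+s*d[1],-s*d[0]+c*d[1])
E
```

```text
Traceback (most recent call last):
  File "h.py", line 6, in proj
    i=info or manip.camera_info(c); P=np.atleast_2d(P)
              ~~~~~~~~~~~~~~~~~^^^
ValueError: time passes only in moves, steps and waits
```

```bash
python3 - <<'E'
from h import *
import pickle
pickle.dump({c:manip.camera_info(c) for c in('scene','top','wrist')},open('ci.pkl','wb'))
print(manip.read_state()['clock'])
E
cat >> h.py <<'E'
import pickle
CI=pickle.load(open('ci.pkl','rb'))
_p=proj
def proj(c,P,info=None,st=None): return _p(c,P,CI[c],st)
E
cat > fit.py <<'E'
from h import *
C=lambda x,y,z:np.array([x,y,z])/1000
ob=[('top',C(165,55,20),(261.1,182.2)),('top',C(165,-55,20),(296,171.6)),('top',C(-165,-55,20),(329.3,274.4)),('top',C(-165,55,20),(292.9,286)),
('scene',C(-165,-55,20),(319.5,266.3)),('scene',C(165,55,20),(467,298.8)),
('scene',armpt(190,26,0),(402.9,200.1)),('top',armpt(190,26,0),(285.4,201.3)),('scene',armpt(125,30.5,0),(420.7,224.4)),('top',armpt(125,30.5,0),(280.3,196.4)),
('scene',armpt(190,26,0,-32),(310+345/4,170+143/4)),('scene',armpt(190,26,0,32),(310+403/4,170+92/4))]
f=lambda q:np.concatenate([proj(c,Lpt(p,q))[0]-u for c,p,u in ob])
best=min((least_squares(f,(0.55,.1,a),loss='soft_l1') for a in (-1,0,1,2,3)),key=lambda r:r.cost)
print(best.x,np.degrees(best.x[2]));print(np.round(f(best.x).reshape(-1,2),1))
q=best.x
for n,p in dict(bar0=armpt(190,26,0),bar85=armpt(190,26,.85),pin=armpt(240,0,.85),seat85=armpt(125,30.5,.85),ax=C(120,0,90)).items(): print(n,np.round(Lpt(p,q)[0],4))
for n,u,v in [('ball',(220.1,347.5),(436.8,233.6)),('spare',(233.5,307),(411.6,263.5)),('pink',(269.2,345.2),(402.9,226.5))]:
    print(n,tri([('scene',np.array(u),None),('top',np.array(v),None)]))
for n,u,v in [('catchtop',(310+145/4,170+222/4),(250+250/4.5,160+465/4.5)),('bufftop',(310+182/4,170+280/4),(250+237/4.5,160+428/4.5))]:
    X=tri([('scene',np.array(u),None),('top',np.array(v),None)]); c,s=np.cos(q[2]),np.sin(q[2]); d=X[0][:2]-q[:2]
    print(n,X, 'local',c*d[0]+s*d[1],-s*d[0]+c*d[1])
E
python3 fit.py
```

```text
1.35
[0.59588527 0.11804578 0.29135197] 16.693237963808652
[[ 0.  -0. ]
 [-0.5 -0.1]
 [-1.  -0.8]
 [-0.2 -1. ]
 [-0.9 -0.6]
 [ 0.3 -1.6]
 [-0.1 -0.7]
 [-0.2  2. ]
 [ 0.1  1.2]
 [ 1.5 -4.8]
 [-1.7  0.9]
 [ 0.1 -0.6]]
bar0 [0.6094 0.1221 0.2499]
bar85 [0.5288 0.0979 0.116 ]
pin [0.4809 0.0836 0.09  ]
seat85 [0.5911 0.1166 0.1205]
ax [0.7108 0.1525 0.09  ]
ball (array([ 0.56281419, -0.29860491,  0.04734502]), array([-0.6,  0. , -0.8, -0.3]))
spare (array([ 0.47681514, -0.22173669,  0.04443146]), array([-0.6,  0. , -0.7, -0.3]))
pink (array([ 0.59200265, -0.20603708,  0.01772656]), array([-0.4,  0. , -0.5, -0.3]))
catchtop (array([0.47353343, 0.08147348, 0.12144977]), array([-0.9,  0.1, -0.9, -0.6])) local -0.12770079643845958 0.00011424697155074104
bufftop (array([0.50003293, 0.08961553, 0.09227191]), array([-0.3,  0.1, -0.4, -0.2])) local -0.09997929423129283 0.00030125082367524897
```

```bash
cat >> h.py <<'E'
from scipy.spatial.transform import Rotation as Ro
Q=np.array([0.59588527,0.11804578,0.29135197])
def Rt(q=Q):
    a=q[2]; x=-np.array([np.cos(a),np.sin(a),0]); y=np.array([-np.sin(a),np.cos(a),0]); return np.c_[x,y,[0,0,-1.]]
def delta(pos,R=None):
    s=manip.read_state(); T=s['tool_rot']; R=Rt() if R is None else R
    return np.round(T.T@(np.array(pos)-s['position'])*100,2), np.round(np.degrees(Ro.from_matrix(T.T@R).as_rotvec()),1)
E
python3 - <<'E'
from h import *
print(delta((.17,.602,.33)));print(delta((.6094,.1221,.33)));print(delta((.6094,.1221,.29)))
E
```

```text
(array([ -0.03,   0.05, -13.05]), array([  0. ,  -0. , -32.4]))
(array([-55.34, -34.21, -13.06]), array([  0. ,  -0. , -32.4]))
(array([-55.34, -34.21,  -9.06]), array([  0. ,  -0. , -32.4]))
```

Call:
servo_tool(travel=[[0, 0, -4], [-1, -1, -8], [-4, -2.5, -11], [-8, -5, -13], [-12, -7.4, -13], [-16, -10, -13], [-20, -12.4, -13], [-24, -14.8, -13], [-28, -17.3, -13], [-32, -19.8, -13]], turn=[[0, 0, 0], [0, 0, -3], [0, 0, -6], [0, 0, -9], [0, 0, -13], [0, 0, -17], [0, 0, -21], [0, 0, -25], [0, 0, -29], [0, 0, -32.4]], gripper=0)

```text
clock: 2.18
position: [0.3949, 0.3552, 0.3297]
tool_rot: [[-0.957, -0.29, 0.0], [-0.29, 0.957, 0.0], [-0.0, 0.0, -1.0]]
ft_force: [1.4, 1.2, -0.2]
opening: -0.0001
```

```bash
python3 - <<'E'
from h import *
print(manip.read_state()['position'],delta((.6094,.1221,.33)))
E
```

```text
[0.39494697 0.35516977 0.32971684] (array([-13.76, -28.53,  -0.03]), array([0. , 0. , 0.2]))
```

Call:
servo_tool(travel=[[-1.8, -3.7, 0], [-3.6, -7.4, 0], [-5.4, -11.1, 0], [-7.2, -14.8, 0], [-9, -18.5, 0], [-10.8, -22.2, 0], [-12.4, -25.6, 0], [-13.5, -28, 0], [-13.8, -28.5, 0], [-13.8, -28.5, 0]], turn=[[0, 0, 0.2], [0, 0, 0.2], [0, 0, 0.2], [0, 0, 0.2], [0, 0, 0.2], [0, 0, 0.2], [0, 0, 0.2], [0, 0, 0.2], [0, 0, 0.2], [0, 0, 0.2]])

```text
clock: 3.02
position: [0.6089, 0.1218, 0.3289]
tool_rot: [[-0.96, -0.281, -0.0], [-0.281, 0.96, -0.0], [0.001, -0.0, -1.0]]
ft_force: [-0.7, 0.8, 0.5]
opening: -0.0001
```

```bash
python3 - <<'E'
from h import *
s=manip.read_state(); im=manip.snapshot('wrist'); save(im,'w1'); np.save('w1.npy',im); pickle.dump(s,open('w1.pkl','wb'))
print(s['position'],s['ft_force'],delta((.6094,.1221,.262)))
for n in ['bar','seat','catch_mid','buffer_mid']:
    print(n,[(np.round(d['location'],1).tolist(),round(d['p'],2)) for d in manip.pinpoint(n,'wrist')[:2]])
for n,p in dict(bar=armpt(190,26,0),barL=armpt(190,26,0,32),barR=armpt(190,26,0,-32),seat=armpt(125,30.5,0),catch=armpt(240,0,.85),tip=armpt(240,0,0)).items(): print(n,np.round(proj('wrist',Lpt(p,Q),st=s)[0],1))
E
```

```text
[0.60886312 0.12178769 0.32889042] [-0.66868375  0.84644894  0.45255742] (array([-0.12, -0.13,  6.71]), array([ 0. , -0. , -0.3]))
bar [([323.6, 230.6], 0.95)]
seat [([324.5, 264.7], 0.59)]
catch_mid [([318.9, 75.5], 0.9), ([318.6, 231.6], 0.53)]
buffer_mid [([320.4, 90.3], 0.73)]
bar [317.8 230.7]
barL [362.9 230.5]
barR [272.8 231. ]
seat [318.4 268.5]
catch [317.7  73.7]
tip [317.1 158.2]
```

View pics/w1.png

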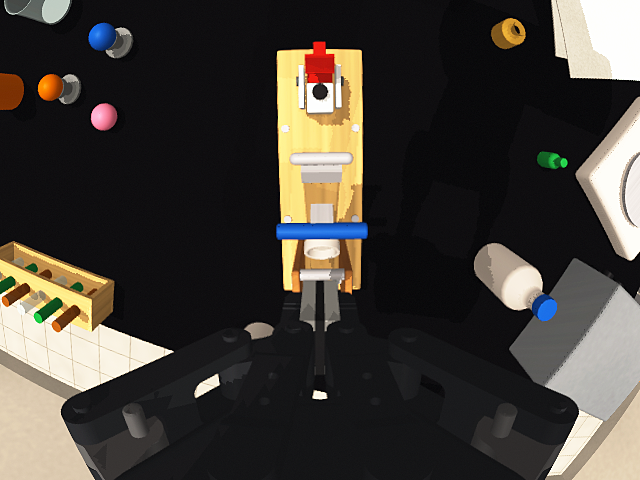

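The wrist view shows the bar at (322,231), within about 3 mm of my prediction of (318,231). The open red catch is at (319,70) and the seat at (321,250). The fit holds, so I work out the arc next.

```bash
cat > arc.py <<'E'
from h import *
import sys
s=manip.read_state(); T=s['tool_rot']
print(s['position'],s['ft_force'])
# current draw from z
def tgt(d,off=0): 
    p=armpt(190,26,d,1.5); p[2]+=.006+off/1000; return Lpt(p,Q)[0]
for d in map(float,sys.argv[2:]):
    print(d,np.round(T.T@(tgt(d,float(sys.argv[1]))-s['position'])*100,2), 'z',tgt(d)[2].round(4))
E
python3 arc.py 0 0 .03 .06 .09 .12 .15 .18
```

```text
[0.60714057 0.12449236 0.32972826] [ 0.07267918 -0.06829399 -0.13367585]
0.0 [-0.15 -0.14  7.38] z 0.2559
0.03 [ 0.33 -0.15  7.71] z 0.2527
0.06 [ 0.79 -0.15  8.05] z 0.2493
0.09 [ 1.25 -0.15  8.4 ] z 0.2457
0.12 [ 1.69 -0.15  8.76] z 0.2421
0.15 [ 2.12 -0.15  9.14] z 0.2383
0.18 [ 2.54 -0.15  9.54] z 0.2344
```

Call:
servo_tool(travel=[[-0.1, -0.1, 2], [-0.1, -0.1, 4], [-0.1, -0.1, 5.5], [-0.1, -0.1, 6.5], [-0.1, -0.1, 7], [0, -0.1, 7.3], [0.3, -0.1, 7.7], [0.8, -0.1, 8.05], [0.8, -0.1, 8.05], [0.8, -0.1, 8.05]], turn=[[0, 0, 0], [0, 0, 0], [0, 0, 0], [0, 0, 0], [0, 0, 0], [0, 0, 0], [0, 0, 0], [0, 0, 0], [0, 0, 0], [0, 0, 0]])

```text
clock: 4.1
position: [0.6003, 0.1201, 0.2494]
tool_rot: [[-0.959, -0.283, 0.0], [-0.283, 0.959, 0.0], [-0.0, -0.0, -1.0]]
ft_force: [0.0, 0.5, 0.1]
opening: -0.0
```

```bash
python3 arc.py 0 .06 .08 .11 .14 .17 .20 .23 .26 .29 .32 .35; python3 -c "
from h import *
im=manip.snapshot('wrist');save(im,'w2')"
```

```text
[0.60028779 0.12008803 0.24937815] [0.03181204 0.51722848 0.12380856]
0.06 [0.01 0.08 0.01] z 0.2493
0.08 [0.31 0.08 0.24] z 0.2469
0.11 [0.76 0.08 0.61] z 0.2433
0.14 [1.2  0.08 0.98] z 0.2396
0.17 [1.62 0.07 1.37] z 0.2357
0.2 [2.03 0.07 1.77] z 0.2317
0.23 [2.43 0.07 2.18] z 0.2276
0.26 [2.82 0.07 2.61] z 0.2233
0.29 [3.2  0.07 3.04] z 0.219
0.32 [3.56 0.07 3.49] z 0.2145
0.35 [3.91 0.06 3.95] z 0.2099
```

View pics/w2.png

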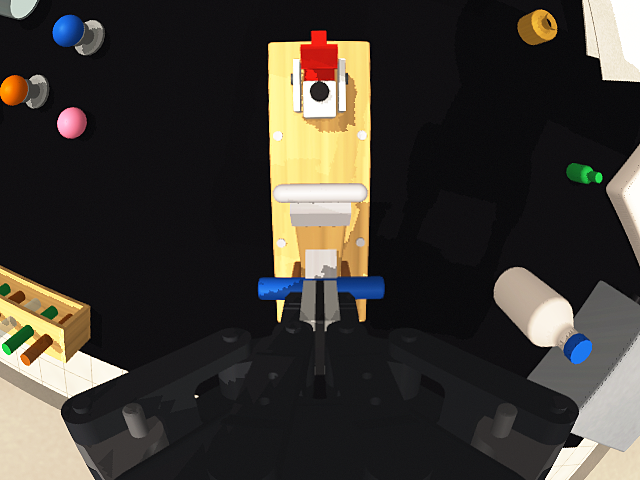

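```bash
python3 - <<'E'
from h import *
s=manip.read_state(); print(s['position'],s['ft_force'],s['clock'])
for d in (0,.03,.06):
  print(d,[np.round(proj('wrist',Lpt(p,Q),st=s)[0],1) for p in (armpt(190,26,d),armpt(190,26,d,32),armpt(190,26,d,-32),armpt(240,0,d))])
for w in (0,.011,-.011): print(proj('wrist',s['position']+s['tool_rot']@[w,0,0],st=s))
im=cv2.imread('pics/w2.png'); cv2.imwrite('pics/w2c.png',cv2.resize(im[170:340,240:400],None,fx=3.5,fy=3.5,interpolation=cv2.INTER_CUBIC))
E
```

```text
[0.60056514 0.12012404 0.24946412] [ 0.33351223  0.05705651 -0.17162579] 4.15
0 [array([315.7, 287.6]), array([377.8, 287. ]), array([253.8, 287.3]), array([314.4, 192.1])]
0.03 [array([315.7, 276.7]), array([377.4, 276.1]), array([254.2, 276.4]), array([314.5, 178. ])]
0.06 [array([315.7, 265.9]), array([376.9, 265.5]), array([254.7, 265.8]), array([314.6, 164.9])]
[[316.86569947 270.89456151]]
[[316.8389493  250.18812031]]
[[316.89634696 290.73046137]]
```

View pics/w2c.png

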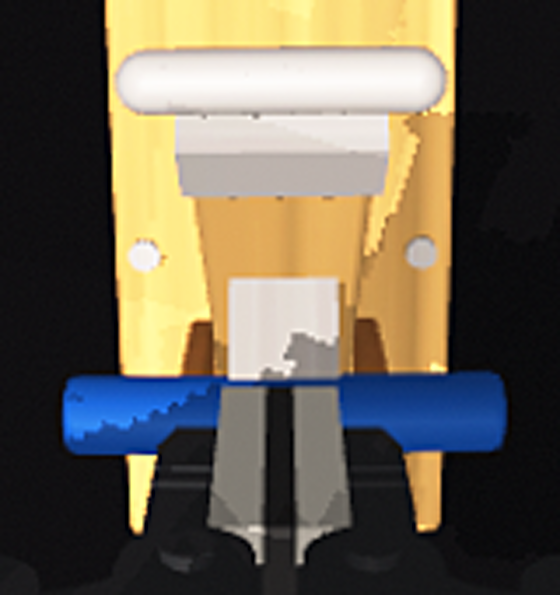

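```bash
python3 - <<'E'
from h import *
im=manip.snapshot('scene'); save(im,'s2')
cr=cv2.resize(im[110:270,340:500],None,fx=3.7,fy=3.7,interpolation=cv2.INTER_CUBIC)
save(cr,'s2c')
s=manip.read_state()
print(proj('scene',s['position'])); print(proj('scene',Lpt(armpt(190,26,0),Q)))
a=cv2.imread('pics/wrist0.png')[270:400,140:500]; cv2.imwrite('pics/w0c.png',cv2.resize(a,None,fx=2.2,fy=2.2))
E
```

```text
[[399.22307699 197.98411522]]
[[402.84533229 199.40363392]]
```

View pics/s2c.png

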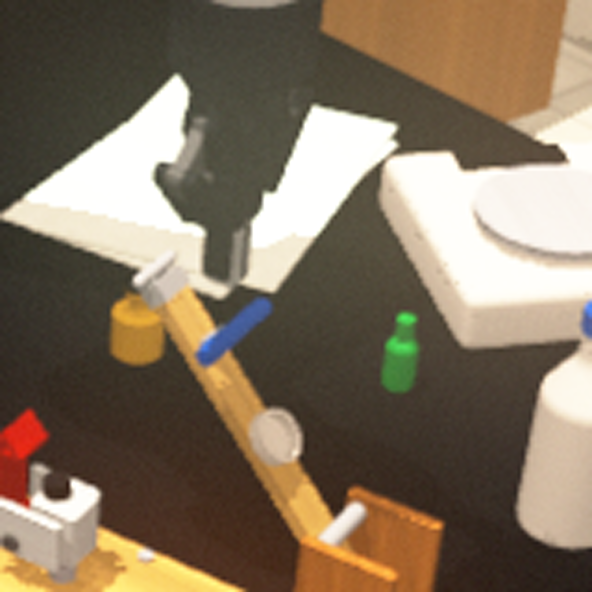

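View pics/w0c.png

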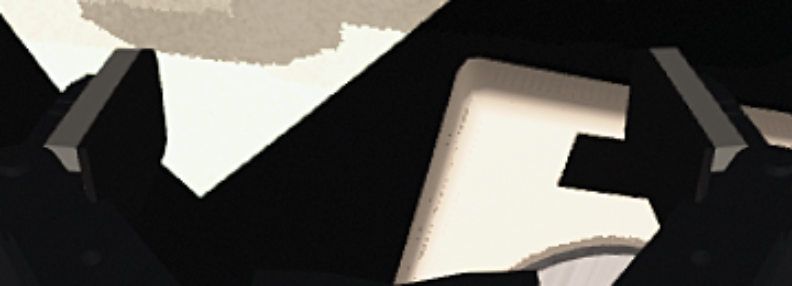

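```bash
python3 - <<'E'
from h import *
s=manip.read_state()
for dz in (0,.01,.02,.03):
  print(dz,[np.round(proj('wrist',s['position']+s['tool_rot']@[w,0,-dz],st=s)[0],1) for w in (.011,0)],np.round(proj('scene',s['position']+s['tool_rot']@[0.011,0,-dz])[0],1),np.round(proj('scene',s['position']+s['tool_rot']@[-0.011,0,-dz])[0],1))
E
```

```text
0 [array([316.8, 250.2]), array([316.9, 270.9])] [394.6 196.2] [403.9 199.8]
0.01 [array([316.7, 256.9]), array([316.7, 278.5])] [394.9 192.1] [404.2 195.7]
0.02 [array([316.5, 264.4]), array([316.6, 287. ])] [395.2 188. ] [404.6 191.5]
0.03 [array([316.4, 272.7]), array([316.4, 296.5])] [395.5 183.8] [404.9 187.3]
```

```bash
python3 - <<'E'
from h import *
s={'position':np.zeros(3),'tool_rot':np.eye(3)}
for dz in (0,.013,.02,.03,.04):
  print(dz,[np.round(proj('wrist',[w,.0427,-dz],st=s)[0],1) for w in (.011,0)], np.round(proj('wrist',[.011,.007,-dz],st=s)[0],1))
E
```

```text
0 [array([401.8, 250. ]), array([400.3, 270.4])] [331.  250.2]
0.013 [array([407.6, 258.7]), array([405.8, 280.2])] [331.8 259.1]
0.02 [array([411. , 263.8]), array([409. , 286.1])] [332.3 264.4]
0.03 [array([416.3, 272. ]), array([414. , 295.2])] [333.1 272.7]
0.04 [array([422.2, 281. ]), array([419.5, 305.4])] [334.  282.2]
```

The fingertips are visibly above the bar (scene row about 187 against 198 predicted for the reported TCP), and there is no force. The real finger end seems to lie 20–30 mm behind the reported TCP, so I'll feel for contact to calibrate it.

Call:
servo_tool(travel=[[-0.3, 0, 0.2], [-0.6, 0, 0.5], [-0.8, 0, 0.9], [-0.8, 0, 1.2], [-0.8, 0, 1.4], [-0.8, 0, 1.5], [-0.8, 0, 1.5], [-0.8, 0, 1.5]], turn=[[0, 0, 0], [0, 0, 0], [0, 0, 0], [0, 0, 0], [0, 0, 0], [0, 0, 0], [0, 0, 0], [0, 0, 0]])

```text
clock: 4.87
position: [0.6081, 0.1224, 0.234]
tool_rot: [[-0.959, -0.283, -0.0], [-0.283, 0.959, -0.0], [0.0, -0.0, -1.0]]
ft_force: [1.4, 0.5, 0.0]
opening: 0.0002
```

Call:
servo_tool(travel=[[0, 0, 0.2], [0, 0, 0.4], [0, 0, 0.6], [0, 0, 0.6], [0, 0, 0.6]], turn=[[0, 0, 0], [0, 0, 0], [0, 0, 0], [0, 0, 0], [0, 0, 0]])

```text
clock: 5.28
position: [0.6081, 0.1224, 0.2278]
tool_rot: [[-0.959, -0.283, -0.0], [-0.283, 0.959, -0.0], [0.0, 0.0, -1.0]]
ft_force: [0.5, -0.5, -0.9]
opening: -0.0001
```

```bash
python3 - <<'E'
from h import *
im=manip.snapshot('wrist'); save(im,'w3')
im=manip.snapshot('scene'); save(cv2.resize(im[130:250,340:460],None,fx=4.5,fy=4.5,interpolation=cv2.INTER_CUBIC),'s3c')
E
```

```text
(no output)
```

View pics/s3c.png

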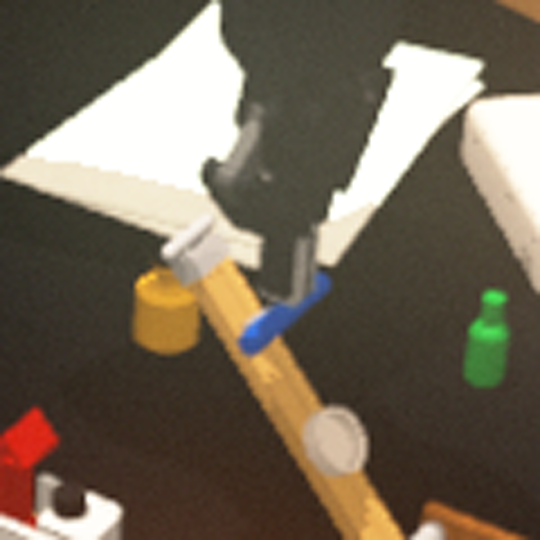

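View pics/w3.png

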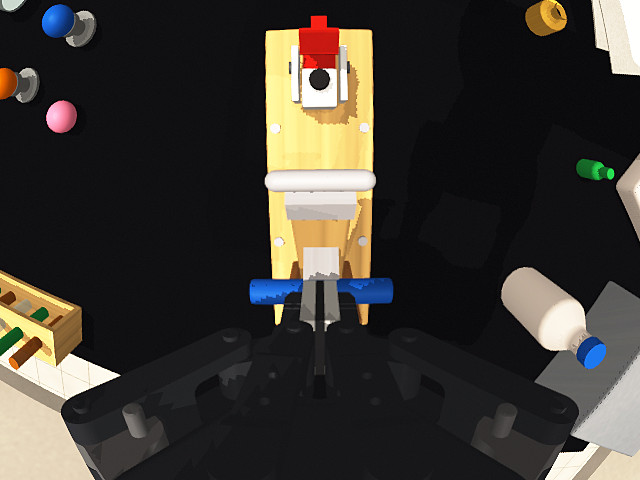

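Call:
servo_tool(travel=[[0, 0, 0.15], [0, 0, 0.3], [0, 0, 0.3], [0, 0, 0.3]], turn=[[0, 0, 0], [0, 0, 0], [0, 0, 0], [0, 0, 0]])

```text
clock: 5.72
position: [0.6081, 0.1224, 0.2249]
tool_rot: [[-0.959, -0.283, -0.0], [-0.283, 0.959, -0.0], [0.0, 0.0, -1.0]]
ft_force: [-0.3, -0.3, 0.0]
opening: 0.0002
```

Call:
servo_tool(travel=[[0, 0, 0.15], [0, 0, 0.3], [0, 0, 0.3], [0, 0, 0.3]], turn=[[0, 0, 0], [0, 0, 0], [0, 0, 0], [0, 0, 0]])

```text
clock: 6.05
position: [0.6078, 0.1222, 0.2233]
tool_rot: [[-0.959, -0.283, 0.0], [-0.283, 0.959, -0.0], [-0.0, -0.0, -1.0]]
ft_force: [-8.6, -2.2, 20.5]
opening: 0.0001
```

Contact came at TCP z≈0.2235, so the finger end is about 32 mm behind the reported TCP. The 20 N is the friction wedge from pushing straight down, so I now follow the arc.

Call:
servo_tool(travel=[[0.3, 0, 0.02], [0.48, 0, 0.13], [0.7, 0, 0.3], [0.94, 0, 0.47], [1.17, 0, 0.65], [1.4, 0, 0.82], [1.4, 0, 0.82]], turn=[[0, 0, 0], [0, 0, 0], [0, 0, 0], [0, 0, 0], [0, 0, 0], [0, 0, 0], [0, 0, 0]])

```text
clock: 6.63
position: [0.5942, 0.1181, 0.214]
tool_rot: [[-0.959, -0.283, -0.0], [-0.283, 0.959, -0.0], [0.0, -0.0, -1.0]]
ft_force: [-3.7, -1.2, 10.1]
opening: -0.0
```

```bash
python3 - <<'E'
from h import *
s=manip.read_state()
im=manip.snapshot('wrist'); save(im[0:400,120:520],'w4')
im=manip.snapshot('scene'); save(cv2.resize(im[130:250,340:460],None,fx=4.5,fy=4.5,interpolation=cv2.INTER_CUBIC),'s4c')
for d in (0,.03,.06,.09,.12): print(d,[np.round(proj('wrist',Lpt(p,Q),st=s)[0],1) for p in (armpt(190,26,d),armpt(240,0,d))],[np.round(proj('scene',Lpt(p,Q))[0],1) for p in (armpt(190,26,d),armpt(240,0,d))])
E
```

```text
0 [array([315.2, 334.9]), array([313.3, 229.6])] [array([402.8, 199.4]), array([381.5, 182.7])]
0.03 [array([315.2, 321.8]), array([313.4, 210.6])] [array([400.7, 200. ]), array([379.2, 183.9])]
0.06 [array([315.2, 308.8]), array([313.6, 193.1])] [array([398.7, 200.6]), array([376.9, 185.1])]
0.09 [array([315.2, 296.1]), array([313.7, 177. ])] [array([396.6, 201.3]), array([374.8, 186.4])]
0.12 [array([315.2, 283.6]), array([313.9, 162.3])] [array([394.7, 202. ]), array([372.7, 187.8])]
```

View pics/s4c.png

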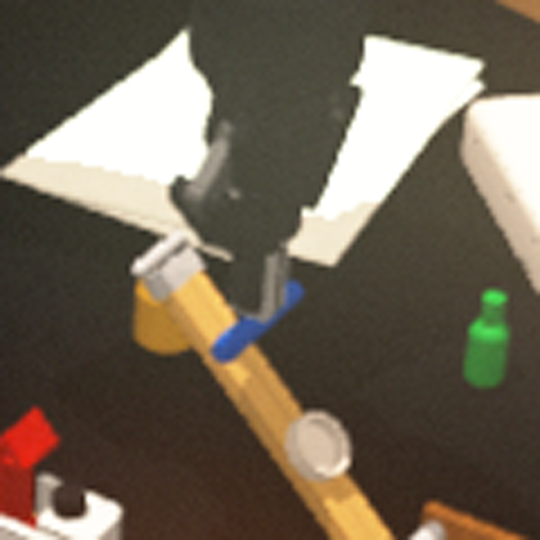

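View pics/w4.png

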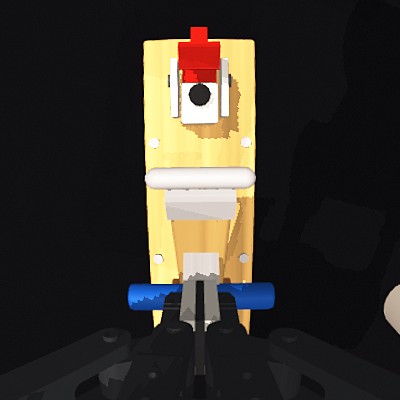

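The arm follows: the tip at row 178 in the wrist view gives draw ≈ 0.09, and the tip offset is 32 mm.

```bash
python3 arc.py -32 .09 .12 .15 .18 .21 .24 .27 .30 .33 .36 .39 .42
```

```text
[0.59449696 0.11821464 0.21422063] [-4.67091859 -1.98893285 10.8502692 ]
0.09 [-0.15  0.09  0.05] z 0.2457
0.12 [0.3  0.09 0.41] z 0.2421
0.15 [0.73 0.09 0.79] z 0.2383
0.18 [1.15 0.09 1.19] z 0.2344
0.21 [1.56 0.09 1.59] z 0.2303
0.24 [1.96 0.09 2.01] z 0.2262
0.27 [2.34 0.09 2.43] z 0.2219
0.3 [2.71 0.08 2.87] z 0.2175
0.33 [3.07 0.08 3.32] z 0.213
0.36 [3.41 0.08 3.79] z 0.2084
0.39 [3.74 0.08 4.26] z 0.2036
0.42 [4.06 0.08 4.74] z 0.1988
```

Call:
servo_tool(travel=[[0.4, 0.05, 0.41], [0.8, 0.05, 0.79], [1.2, 0.05, 1.19], [1.6, 0.05, 1.59], [2.0, 0.05, 2.01], [2.4, 0.05, 2.43], [2.75, 0.05, 2.87], [3.1, 0.05, 3.32], [3.45, 0.05, 3.79], [3.75, 0.05, 4.26]], turn=[[0, 0, 0], [0, 0, 0], [0, 0, 0], [0, 0, 0], [0, 0, 0], [0, 0, 0], [0, 0, 0], [0, 0, 0], [0, 0, 0], [0, 0, 0]])

```text
clock: 7.57
position: [0.5579, 0.108, 0.1712]
tool_rot: [[-0.959, -0.283, -0.001], [-0.283, 0.959, -0.0], [0.001, -0.0, -1.0]]
ft_force: [-5.2, -2.8, 8.3]
opening: 0.0002
```

```bash
python3 arc.py -32 .39 .42 .45 .48 .51 .54 .57 .60 .63 .66 .69
```

```text
[0.55790306 0.10799284 0.17119424] [-5.23621243 -2.78364299  8.28420949]
0.39 [-0.06  0.02 -0.05] z 0.2036
0.42 [0.26 0.02 0.44] z 0.1988
0.45 [0.56 0.02 0.93] z 0.1939
0.48 [0.85 0.02 1.43] z 0.1889
0.51 [1.12 0.02 1.93] z 0.1839
0.54 [1.37 0.02 2.45] z 0.1787
0.57 [1.61 0.02 2.97] z 0.1735
0.6 [1.84 0.02 3.5 ] z 0.1682
0.63 [2.04 0.01 4.04] z 0.1628
0.66 [2.24 0.01 4.58] z 0.1574
0.69 [2.41 0.01 5.13] z 0.1519
```

Call:
servo_tool(travel=[[0.3, 0, 0.44], [0.6, 0, 0.93], [0.88, 0, 1.43], [1.15, 0, 1.93], [1.4, 0, 2.45], [1.63, 0, 2.97], [1.85, 0, 3.5], [2.05, 0, 4.04], [2.05, 0, 4.04]], turn=[[0, 0, 0], [0, 0, 0], [0, 0, 0], [0, 0, 0], [0, 0, 0], [0, 0, 0], [0, 0, 0], [0, 0, 0], [0, 0, 0]])

```text
clock: 8.32
position: [0.5381, 0.1023, 0.13]
tool_rot: [[-0.959, -0.283, -0.001], [-0.283, 0.959, -0.0], [0.001, 0.0, -1.0]]
ft_force: [-2.4, -2.7, 6.0]
opening: 0.0001
```

```bash
python3 arc.py -32 .63 .65 .67 .69 .71 .73 .75 .77 .79 .81
python3 - <<'E'
from h import *
s=manip.read_state()
im=manip.snapshot('wrist'); save(im[0:400,120:520],'w5'); np.save('w5.npy',im)
im=manip.snapshot('scene'); save(cv2.resize(im[140:280,310:470],None,fx=4.5,fy=4.2,interpolation=cv2.INTER_CUBIC),'s5c')
for d in (.6,.62,.64): print(d,[np.round(proj('wrist',Lpt(p,Q),st=s)[0],1) for p in (armpt(190,26,d),armpt(240,0,d))],[np.round(proj('scene',Lpt(p,Q))[0],1) for p in (armpt(190,26,d),armpt(240,0,d))])
E
```

```text
[0.53808822 0.102268   0.13000946] [-2.439568   -2.69555039  5.95643416]
0.63 [-0.01  0.   -0.08] z 0.1628
0.65 [0.11 0.   0.28] z 0.1592
0.67 [0.24 0.   0.64] z 0.1556
0.69 [ 0.35 -0.    1.01] z 0.1519
0.71 [ 0.46 -0.    1.38] z 0.1483
0.73 [ 0.56 -0.    1.75] z 0.1446
0.75 [ 0.65 -0.    2.12] z 0.1408
0.77 [ 0.74 -0.    2.49] z 0.1371
0.79 [ 0.82 -0.    2.87] z 0.1333
0.81 [ 0.89 -0.    3.24] z 0.1296
0.6 [array([312.9, 303.3]), array([312.4, 169.8])] [array([371.6, 221.9]), array([351., 218.])]
0.62 [array([313. , 296.7]), array([312.6, 166. ])] [array([371., 223.]), array([350.5, 219.5])]
0.64 [array([313.1, 290.5]), array([312.7, 162.7])] [array([370.5, 224.1]), array([350.1, 221.1])]
```

View pics/w5.png

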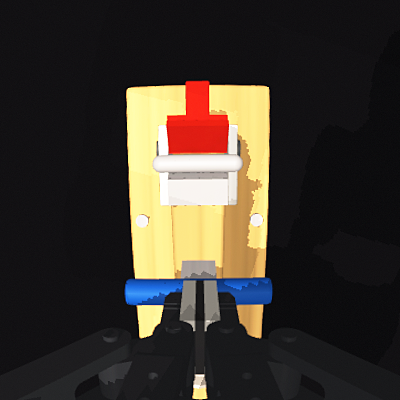

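View pics/s5c.png

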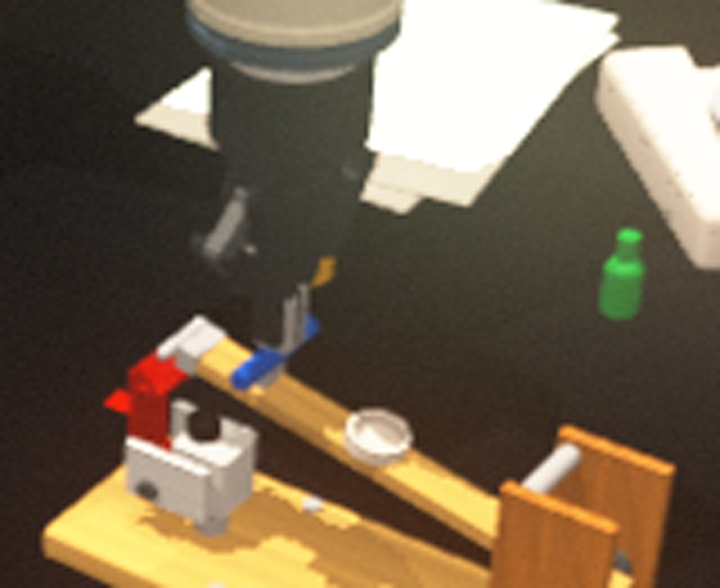

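Call:
servo_tool(travel=[[0.1, 0, 0.28], [0.23, 0, 0.6], [0.35, 0, 0.95], [0.46, 0, 1.3], [0.5, 0, 1.45], [0.5, 0, 1.45]], turn=[[0, 0, 0], [0, 0, 0], [0, 0, 0], [0, 0, 0], [0, 0, 0], [0, 0, 0]])

```text
clock: 8.92
position: [0.534, 0.101, 0.1163]
tool_rot: [[-0.959, -0.283, -0.0], [-0.283, 0.959, -0.0], [0.0, -0.0, -1.0]]
ft_force: [-3.8, -1.0, 6.4]
opening: 0.0001
```

```bash
python3 arc.py -32  .71 .73 .75 .77 .79 .81 .83
```

```text
[0.53398183 0.10097856 0.11625322] [-3.81985839 -0.96185486  6.43546477]
0.71 [ 0.03  0.01 -0.  ] z 0.1483
0.73 [0.13 0.01 0.37] z 0.1446
0.75 [0.23 0.01 0.74] z 0.1408
0.77 [0.31 0.01 1.12] z 0.1371
0.79 [0.39 0.01 1.49] z 0.1333
0.81 [0.46 0.   1.87] z 0.1296
0.83 [0.52 0.   2.25] z 0.1258
```

Call:
servo_tool(travel=[[0.03, 0, 0.1], [0.06, 0, 0.2], [0.1, 0, 0.3], [0.13, 0, 0.37], [0.13, 0, 0.37]], turn=[[0, 0, 0], [0, 0, 0], [0, 0, 0], [0, 0, 0], [0, 0, 0]])

```text
clock: 9.33
position: [0.533, 0.1007, 0.1128]
tool_rot: [[-0.959, -0.283, 0.0], [-0.283, 0.959, -0.0], [-0.0, -0.0, -1.0]]
ft_force: [-2.6, -1.1, 5.9]
opening: -0.0004
```

Call:
servo_tool(travel=[[0.03, 0, 0.08], [0.05, 0, 0.16], [0.07, 0, 0.24], [0.09, 0, 0.3], [0.09, 0, 0.3]], turn=[[0, 0, 0], [0, 0, 0], [0, 0, 0], [0, 0, 0], [0, 0, 0]])

```text
clock: 9.75
position: [0.5322, 0.1004, 0.1099]
tool_rot: [[-0.959, -0.283, 0.0], [-0.283, 0.959, -0.0], [-0.0, -0.0, -1.0]]
ft_force: [-2.1, -1.3, 6.8]
opening: -0.0001
```

```bash
python3 arc.py -32  .75 .77 .79 .81 .83; python3 - <<'E'
from h import *
im=manip.snapshot('wrist'); np.save('w6.npy',im)
a=cv2.resize(im[50:250,240:400],None,fx=2.5,fy=2.5,interpolation=cv2.INTER_CUBIC)
im=manip.snapshot('scene'); b=cv2.resize(im[195:280,320:400],None,fx=4.8,fy=4.8,interpolation=cv2.INTER_CUBIC)
H=np.zeros((500,800,3),np.uint8);H[:500,:400]=a;H[:408,405:405+384]=b;save(H,'m6')
E
```

```text
[0.53224337 0.10044946 0.10993229] [-2.10362126 -1.28081437  6.79046617]
0.75 [0.04 0.01 0.11] z 0.1408
0.77 [0.13 0.01 0.48] z 0.1371
0.79 [0.21 0.01 0.86] z 0.1333
0.81 [0.28 0.01 1.24] z 0.1296
0.83 [0.34 0.01 1.61] z 0.1258
```

View pics/m6.png

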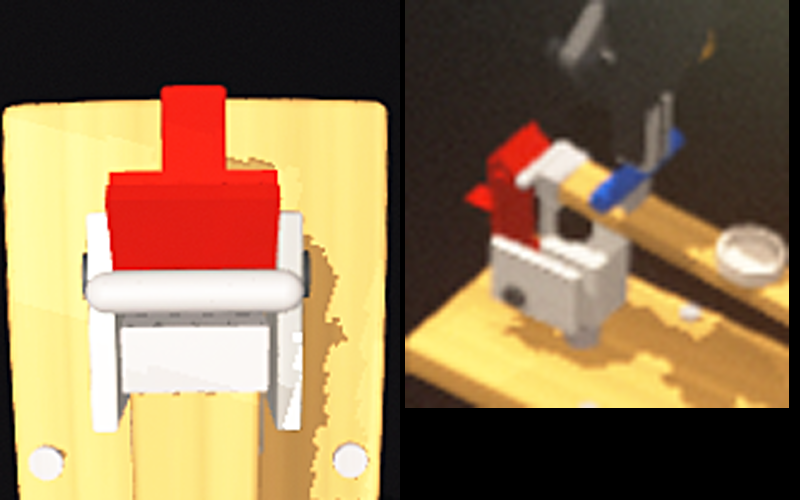

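The pin is now at the hook's sloping nose, with the red hook being pushed aside. I continue in small steps.

Call:
servo_tool(travel=[[0.02, 0, 0.06], [0.03, 0, 0.12], [0.05, 0, 0.18], [0.06, 0, 0.24], [0.06, 0, 0.24]], turn=[[0, 0, 0], [0, 0, 0], [0, 0, 0], [0, 0, 0], [0, 0, 0]])

```text
clock: 10.27
position: [0.5316, 0.1003, 0.1075]
tool_rot: [[-0.959, -0.283, 0.0], [-0.283, 0.959, -0.0], [-0.0, -0.0, -1.0]]
ft_force: [-3.0, -0.9, 5.3]
opening: -0.0004
```

Call:
servo_tool(travel=[[0.02, 0, 0.06], [0.03, 0, 0.12], [0.04, 0, 0.18], [0.05, 0, 0.2], [0.05, 0, 0.2]], turn=[[0, 0, 0], [0, 0, 0], [0, 0, 0], [0, 0, 0], [0, 0, 0]])

```text
clock: 10.68
position: [0.5311, 0.1001, 0.1055]
tool_rot: [[-0.959, -0.283, 0.0], [-0.283, 0.959, -0.0], [-0.0, -0.0, -1.0]]
ft_force: [-2.0, -1.2, 5.8]
opening: 0.0001
```

Call:
servo_tool(travel=[[0.02, 0, 0.06], [0.03, 0, 0.12], [0.04, 0, 0.18], [0.04, 0, 0.2], [0.04, 0, 0.2]], turn=[[0, 0, 0], [0, 0, 0], [0, 0, 0], [0, 0, 0], [0, 0, 0]])

```text
clock: 11.1
position: [0.5306, 0.1, 0.1035]
tool_rot: [[-0.959, -0.283, -0.0], [-0.283, 0.959, -0.0], [0.0, -0.0, -1.0]]
ft_force: [-3.9, -1.0, 6.5]
opening: -0.0001
```

Call:
servo_tool(travel=[[0.01, 0, 0.05], [0.02, 0, 0.1], [0.03, 0, 0.15], [0.03, 0, 0.15], [0.03, 0, 0.15]], turn=[[0, 0, 0], [0, 0, 0], [0, 0, 0], [0, 0, 0], [0, 0, 0]])

```text
clock: 11.52
position: [0.5303, 0.0999, 0.1019]
tool_rot: [[-0.959, -0.283, -0.0], [-0.283, 0.959, -0.0], [0.0, -0.0, -1.0]]
ft_force: [-1.8, -1.3, 5.2]
opening: 0.0003
```

Call:
servo_tool(travel=[[0.01, 0, 0.05], [0.02, 0, 0.1], [0.03, 0, 0.15], [0.03, 0, 0.15], [0.03, 0, 0.15]], turn=[[0, 0, 0], [0, 0, 0], [0, 0, 0], [0, 0, 0], [0, 0, 0]])

```text
clock: 11.93
position: [0.53, 0.0998, 0.1004]
tool_rot: [[-0.959, -0.283, -0.0], [-0.283, 0.959, -0.0], [0.0, -0.0, -1.0]]
ft_force: [-3.5, -1.9, 6.2]
opening: -0.0001
```

```bash
python3 arc.py -32  .79 .81 .83; cat > look.py <<'E'
from h import *
import sys
im=manip.snapshot('wrist')
a=cv2.resize(im[50:250,240:400],None,fx=2.5,fy=2.5,interpolation=cv2.INTER_CUBIC)
im=manip.snapshot('scene'); b=cv2.resize(im[195:280,320:400],None,fx=4.8,fy=4.8,interpolation=cv2.INTER_CUBIC)
H=np.zeros((500,800,3),np.uint8);H[:500,:400]=a;H[:408,405:405+384]=b;save(H,sys.argv[1])
E
python3 look.py m7
```

```text
[0.53000942 0.09979026 0.10043461] [-3.54144478 -1.8999904   6.17774222]
0.79 [-0.02  0.01 -0.09] z 0.1333
0.81 [0.05 0.01 0.29] z 0.1296
0.83 [0.11 0.01 0.66] z 0.1258
```

View pics/m7.png

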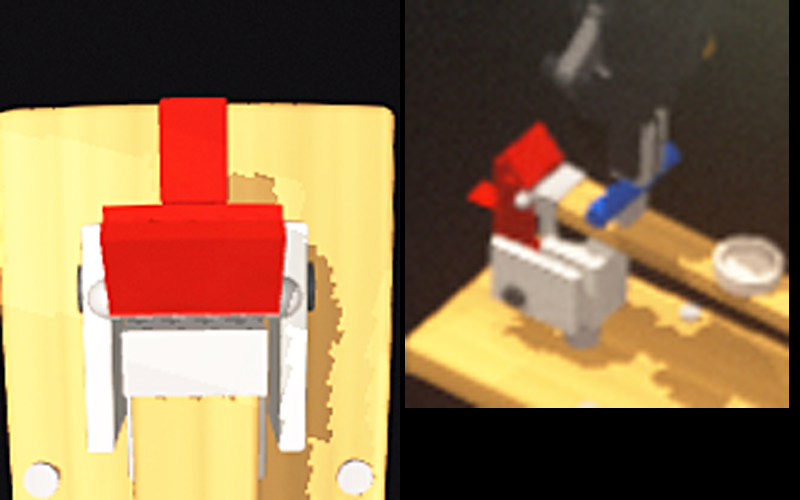

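The hook now covers the pin (its ends show at wrist crop (100,297) and (290,297)). I keep going in 1 mm steps to feel the buffer.

Call:
servo_tool(travel=[[0.01, 0, 0.05], [0.02, 0, 0.1], [0.02, 0, 0.1], [0.02, 0, 0.1]], turn=[[0, 0, 0], [0, 0, 0], [0, 0, 0], [0, 0, 0]])

```text
clock: 12.37
position: [0.5299, 0.0998, 0.0997]
tool_rot: [[-0.959, -0.283, 0.0], [-0.283, 0.959, -0.0], [-0.0, -0.0, -1.0]]
ft_force: [-4.2, -2.0, 10.2]
opening: -0.0001
```

Call:
servo_tool(travel=[[0.01, 0, 0.05], [0.02, 0, 0.1], [0.02, 0, 0.1], [0.02, 0, 0.1]], turn=[[0, 0, 0], [0, 0, 0], [0, 0, 0], [0, 0, 0]])

```text
clock: 12.7
position: [0.5298, 0.0997, 0.0989]
tool_rot: [[-0.959, -0.283, 0.0], [-0.283, 0.959, -0.0], [-0.0, -0.0, -1.0]]
ft_force: [-5.3, -2.2, 15.2]
opening: -0.0003
```

Force rose steeply to 15 N at the wrist (about 5 N of that is spring), so the buffer is reached. My second step was one too many. Easing up now.

Call:
servo_tool(travel=[[-0.01, 0, -0.07], [-0.02, 0, -0.14], [-0.03, 0, -0.2], [-0.04, 0, -0.26], [-0.04, 0, -0.3], [-0.04, 0, -0.3]], turn=[[0, 0, 0], [0, 0, 0], [0, 0, 0], [0, 0, 0], [0, 0, 0], [0, 0, 0]])

```text
clock: 13.2
position: [0.5303, 0.0999, 0.1014]
tool_rot: [[-0.959, -0.283, 0.0], [-0.283, 0.959, 0.0], [-0.0, -0.0, -1.0]]
ft_force: [-1.3, -1.1, 4.3]
opening: 0.0002
```

```bash
python3 arc.py -32 .79; python3 look.py m8
```

```text
[0.53032429 0.09993261 0.10141792] [-1.27712031 -1.12058     4.30375278]
0.79 [0.01 0.   0.01] z 0.1333
```

View pics/m8.png

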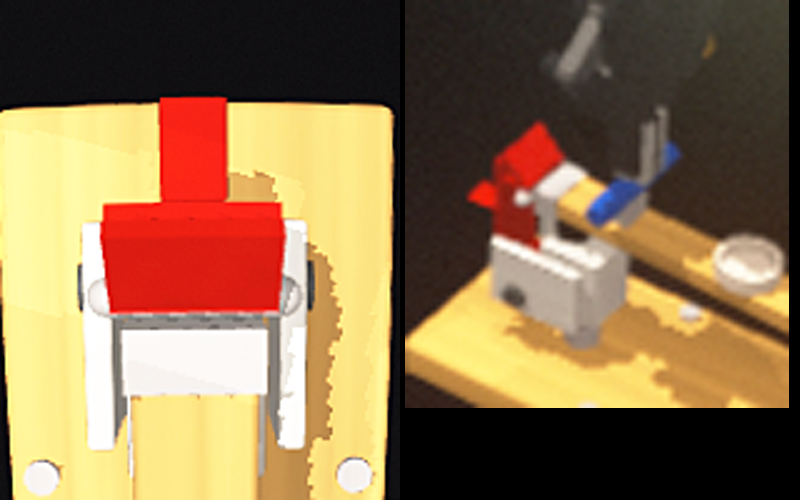

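The hook is still over the pin. I continue easing up slowly until the load leaves the fingers.

Call:
servo_tool(travel=[[0, 0, -0.05], [-0.01, 0, -0.1], [-0.02, 0, -0.15], [-0.03, 0, -0.15], [-0.03, 0, -0.15]], turn=[[0, 0, 0], [0, 0, 0], [0, 0, 0], [0, 0, 0], [0, 0, 0]])

```text
clock: 13.72
position: [0.5304, 0.1, 0.1026]
tool_rot: [[-0.959, -0.283, 0.0], [-0.283, 0.959, 0.0], [-0.0, 0.0, -1.0]]
ft_force: [-0.3, -0.2, 1.0]
opening: 0.0003
```

Call:
servo_tool(travel=[[0, 0, -0.05], [-0.01, 0, -0.1], [-0.02, 0, -0.15], [-0.03, 0, -0.15], [-0.03, 0, -0.15]], turn=[[0, 0, 0], [0, 0, 0], [0, 0, 0], [0, 0, 0], [0, 0, 0]])

```text
clock: 14.13
position: [0.5307, 0.1, 0.1042]
tool_rot: [[-0.959, -0.283, 0.0], [-0.283, 0.959, 0.0], [-0.0, -0.0, -1.0]]
ft_force: [1.2, 0.0, -0.7]
opening: 0.0001
```

Call:
servo_tool(travel=[[0, 0, -0.05], [-0.01, 0, -0.1], [-0.02, 0, -0.15], [-0.03, 0, -0.15], [-0.03, 0, -0.15]], turn=[[0, 0, 0], [0, 0, 0], [0, 0, 0], [0, 0, 0], [0, 0, 0]])

```text
clock: 14.55
position: [0.5309, 0.1001, 0.1057]
tool_rot: [[-0.959, -0.283, 0.0], [-0.283, 0.959, 0.0], [-0.0, -0.0, -1.0]]
ft_force: [1.0, 0.3, 0.1]
opening: 0.0003
```

The fingers are unloaded and the catch holds at about draw 0.784. Lifting off to check.

Call:
servo_tool(travel=[[0, 0, -0.4], [0, 0, -1], [0, 0, -2], [0, 0, -3.5], [0, 0, -5.5], [0, 0, -7.5], [0, 0, -8.5], [0, 0, -8.5]], turn=[[0, 0, 0], [0, 0, 0], [0, 0, 0], [0, 0, 0], [0, 0, 0], [0, 0, 0], [0, 0, 0], [0, 0, 0]])

```text
clock: 15.22
position: [0.5323, 0.1002, 0.1934]
tool_rot: [[-0.959, -0.283, 0.004], [-0.283, 0.959, 0.0], [-0.004, -0.001, -1.0]]
ft_force: [0.4, 0.6, -0.4]
opening: 0.0002
```

```bash
python3 - <<'E'
from h import *
s=manip.read_state(); print(s['position'])
im=manip.snapshot('wrist'); a=im[40:340,170:470]
im=manip.snapshot('scene'); np.save('s9.npy',im); b=cv2.resize(im[180:310,315:475],None,fx=3,fy=3,interpolation=cv2.INTER_CUBIC)
H=np.zeros((400,800,3),np.uint8);H[:300,:300]=a;H[:390,305:785]=b;save(H,'m9')
for n in('bar','seat'):
  for c in ('scene','wrist'): print(n,c,[(np.round(d['location'],1).tolist(),round(d['p'],2)) for d in manip.pinpoint(n,c)[:2]])
for d in (.76,.78,.80): print(d,[np.round(proj('wrist',Lpt(p,Q),st=s)[0],1) for p in (armpt(190,26,d),armpt(125,30.5,d),armpt(240,0,d))],[np.round(proj('scene',Lpt(p,Q))[0],1) for p in (armpt(190,26,d),armpt(125,30.5,d))])
print(delta((.5628,-.2986,.16)))
E
```

```text
[0.53226486 0.10024466 0.19340794]
bar scene [([366.5, 232.4], 0.74), ([159.7, 339.4], 0.67)]
bar wrist [([320.6, 232.7], 0.57), ([317.1, 151.7], 0.51)]
seat scene [([392.4, 243.5], 0.6)]
seat wrist []
0.76 [array([315.7, 235.6]), array([316.3, 321.5]), array([315.6, 153.7])] [array([367.7, 231.1]), array([392.7, 242.3])]
0.78 [array([315.7, 232.8]), array([316.3, 318.9]), array([315.7, 152.7])] [array([367.3, 232.3]), array([392.3, 243.1])]
0.8 [array([315.8, 230.2]), array([316.3, 316.4]), array([315.8, 151.9])] [array([367. , 233.5]), array([391.9, 243.8])]
(array([  8.18, -39.16,   2.97]), array([ 0. , -0.1, -0.2]))
```

View pics/m9.png

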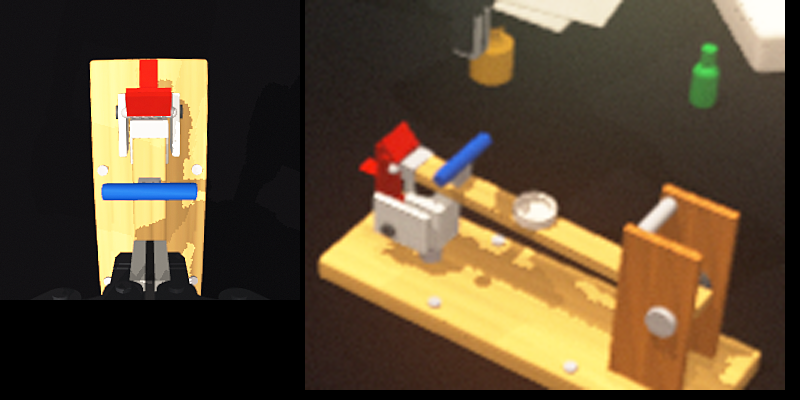

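The arm is cocked: hook over the pin, bar and seat matching draw 0.78 in both views. Now to the orange ball.

Call:
servo_tool(travel=[[0.5, -2, -2], [1.3, -6, -2], [2, -10, -2], [2.9, -14, -2], [3.7, -18, -1], [4.6, -22, 0], [5.4, -26, 1], [6.3, -30, 2], [7, -34, 3], [7.8, -37.5, 3]], turn=[[0, 0, 0], [0, 0, 0], [0, 0, 0], [0, 0, 0], [0, 0, 0], [0, 0, 0], [0, 0, 0], [0, 0, 0], [0, 0, 0], [0, 0, 0]], gripper=75)

```text
clock: 16.35
position: [0.5611, -0.2834, 0.1579]
tool_rot: [[-0.959, -0.283, -0.003], [-0.283, 0.959, 0.002], [0.002, 0.003, -1.0]]
ft_force: [0.7, 0.4, 0.1]
opening: 0.0641
```

```bash
python3 - <<'E'
from h import *
print(manip.read_state()['position'],delta((.5628,-.2986,.16)))
E
```

```text
[ 0.56114417 -0.28338374  0.15790562] (array([ 0.27, -1.51, -0.21]), array([ 0.2, -0.1, -0.3]))
```

Call:
servo_tool(travel=[[0.3, -1.5, 0], [0.3, -1.5, 0], [0.3, -1.5, 0], [0.3, -1.5, 0]], turn=[[0, 0, 0], [0, 0, 0], [0, 0, 0], [0, 0, 0]])

```text
clock: 16.68
position: [0.5635, -0.2958, 0.1603]
tool_rot: [[-0.959, -0.284, -0.001], [-0.284, 0.959, 0.001], [0.0, 0.001, -1.0]]
ft_force: [-0.3, 0.1, -0.1]
opening: 0.0643
```

```bash
python3 - <<'E'
from h import *
s=manip.read_state(); print(s['position'])
im=manip.snapshot('wrist'); save(im,'w10')
for n in('ball_center','spareball_center'): print(n,[(np.round(d['location'],1).tolist(),round(d['p'],2)) for d in manip.pinpoint(n,'wrist')[:4]])
print(proj('wrist',[(.5628,-.2986,.051),(.4768,-.2217,.051),(.592,-.206,.02)],st=s))
hsv=cv2.cvtColor(im,cv2.COLOR_RGB2HSV); m=cv2.inRange(hsv,(8,180,120),(22,255,255))
n,l,st,c=cv2.connectedComponentsWithStats(m)
for i in range(1,n):
    if st[i,4]>80: print(st[i],c[i])
E
```

```text
[ 0.56345785 -0.29575677  0.16025742]
ball_center [([315.5, 217.6], 0.74), ([404.3, 268.2], 0.6)]
spareball_center [([437.0, 146.5], 0.63)]
[[314.39024403 218.00267984]
 [439.78456485 143.54204145]
 [402.36051443 267.92585111]]
[  62  156  140  102 9399] [133.99904245 204.13767422]
[ 291  193   51   51 1860] [316.37956989 218.25860215]
[583 378  57  76 998] [616.00400802 409.20240481]
```

View pics/w10.png

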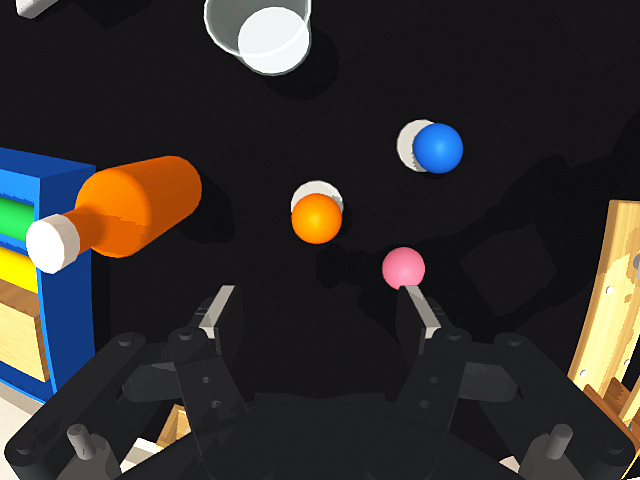

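The wrist view shows the orange ball at (316,218), within 2 px of prediction, and the jaw mid-line at about column 319. Spare blue is at (438,148) and pink at (404,268), both clear of the fingers. Descending.

```bash
python3 - <<'E'
from h import *
print(manip.read_state()['position'],delta((.5628,-.2986,.02)))
E
```

```text
[ 0.56377364 -0.295539    0.16078184] (array([ 0.18, -0.27, 14.08]), array([ 0. , -0. , -0.2]))
```

Call:
servo_tool(travel=[[0.2, -0.3, 2], [0.2, -0.3, 5], [0.2, -0.3, 8], [0.2, -0.3, 10.5], [0.2, -0.3, 12.5], [0.2, -0.3, 13.6], [0.2, -0.3, 14], [0.2, -0.3, 14], [0.2, -0.3, 14]], turn=[[0, 0, -0.2], [0, 0, -0.2], [0, 0, -0.2], [0, 0, -0.2], [0, 0, -0.2], [0, 0, -0.2], [0, 0, -0.2], [0, 0, -0.2], [0, 0, -0.2]])

```text
clock: 17.58
position: [0.5633, -0.3004, 0.0217]
tool_rot: [[-0.958, -0.287, 0.001], [-0.287, 0.958, -0.001], [-0.001, -0.001, -1.0]]
ft_force: [-0.6, 0.8, -0.3]
opening: 0.0641
```

```bash
python3 - <<'E'
from h import *
s=manip.read_state(); print(s['position'],s['ft_force'],delta((.5628,-.2986,-.003)))
im=manip.snapshot('wrist'); a=im[100:400,160:480]
im=manip.snapshot('scene'); b=cv2.resize(im[260:390,160:300],None,fx=3.4,fy=3.4,interpolation=cv2.INTER_CUBIC)
H=np.zeros((450,800,3),np.uint8);H[:300,:320]=a;H[:b.shape[0],322:322+b.shape[1]]=b;save(H,'m11')
print(proj('wrist',(.5628,-.2986,.051),st=s))
E
```

```text
[ 0.56326239 -0.30039497  0.02172469] [-0.6182027   0.7587205  -0.34213111] (array([-0.01,  0.19,  2.47]), array([-0.1,  0. , -0. ]))
[[320.66916482 295.96359375]]
```

View pics/m11.png

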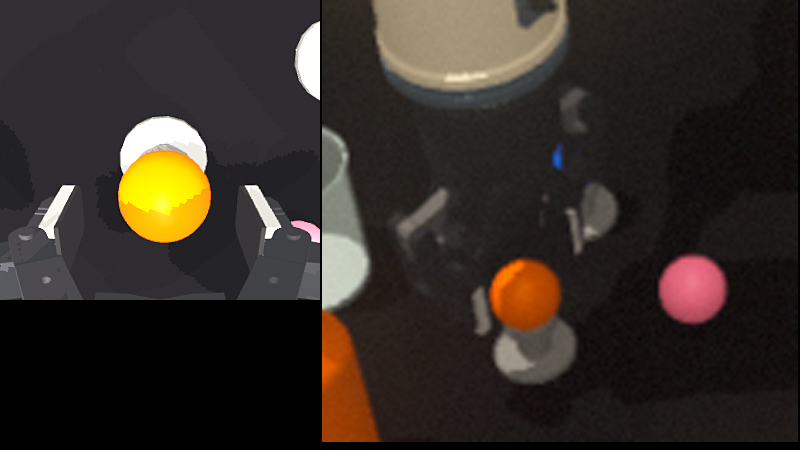

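Call:
servo_tool(travel=[[0, 0.1, 0.5], [0, 0.2, 1], [0, 0.2, 1.5], [0, 0.2, 2], [0, 0.2, 2.4], [0, 0.2, 2.4], [0, 0.2, 2.4]], turn=[[0, 0, 0], [0, 0, 0], [0, 0, 0], [0, 0, 0], [0, 0, 0], [0, 0, 0], [0, 0, 0]])

```text
clock: 18.27
position: [0.5618, -0.2983, -0.0038]
tool_rot: [[-0.958, -0.287, -0.001], [-0.287, 0.958, 0.0], [0.0, 0.001, -1.0]]
ft_force: [-0.4, 0.6, 0.4]
opening: 0.0645
```

```bash
python3 - <<'E'
from h import *
s=manip.read_state(); print(s['position'],s['ft_force'],delta((.5628,-.2986,-.003)))
im=manip.snapshot('wrist'); a=im[100:400,160:480]
im=manip.snapshot('scene'); b=cv2.resize(im[260:390,160:300],None,fx=3.4,fy=3.4,interpolation=cv2.INTER_CUBIC)
H=np.zeros((450,800,3),np.uint8);H[:300,:320]=a;H[:b.shape[0],322:322+b.shape[1]]=b;save(H,'m12')
R=s['tool_rot']
for y in(-.032,.032):
  for x in (.011,-.011):
    for z in (.02,.03,.04,.05): print(y,x,z,(proj('scene',np.r_[(s['position']+R@[x,y,0])[:2],z])[0]-[160,260])*3.4+[322,0])
E
```

```text
[ 0.56184829 -0.29826267 -0.00375089] [-0.42082897  0.57363597  0.39117716] (array([-0.08, -0.06, -0.08]), array([ 0., -0., -0.]))
-0.032 0.011 0.02 [476.77097393 353.49020196]
-0.032 0.011 0.03 [474.32721297 342.0836361 ]
-0.032 0.011 0.04 [471.85653811 330.55144615]
-0.032 0.011 0.05 [469.35850227 318.89154532]
-0.032 -0.011 0.02 [503.5595688  371.49107302]
-0.032 -0.011 0.03 [501.24062056 360.07530365]
-0.032 -0.011 0.04 [498.89588823 348.53260379]
-0.032 -0.011 0.05 [496.52493937 336.8608446 ]
0.032 0.011 0.02 [555.38501285 285.84127161]
0.032 0.011 0.03 [553.44136844 274.47129674]
0.032 0.011 0.04 [551.4770619 262.980452 ]
0.032 0.011 0.05 [549.49176197 251.36679972]
0.032 -0.011 0.02 [581.96346398 302.59853727]
0.032 -0.011 0.03 [580.14375791 291.21338086]
0.032 -0.011 0.04 [578.30452833 279.70607382]
0.032 -0.011 0.05 [576.44545934 268.07463974]
```

View pics/m12.png

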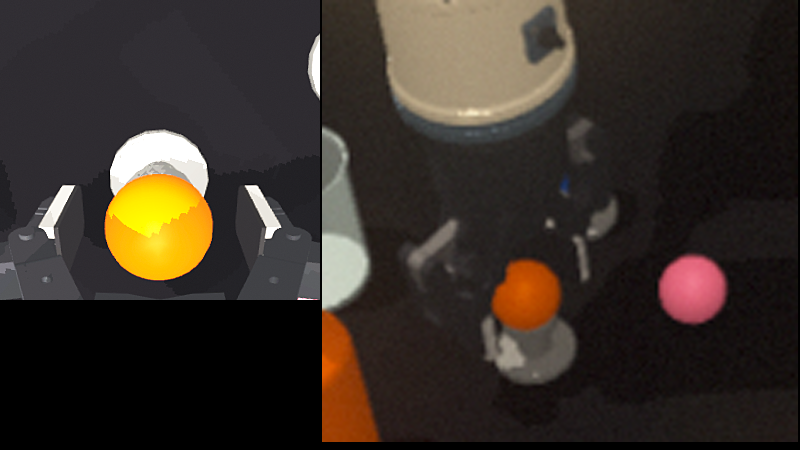

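Both pads straddle the ball a little below its centre, with tips at about z 0.035. Closing.

Call:
servo_tool(travel=[[0, 0, 0], [0, 0, 0], [0, 0, 0], [0, 0, 0], [0, 0, 0], [0, 0, 0]], turn=[[0, 0, 0], [0, 0, 0], [0, 0, 0], [0, 0, 0], [0, 0, 0], [0, 0, 0]], gripper=30)

```text
clock: 18.87
position: [0.5623, -0.2986, -0.003]
tool_rot: [[-0.958, -0.287, 0.001], [-0.287, 0.958, -0.0], [-0.0, -0.001, -1.0]]
ft_force: [-1.7, -1.5, 5.2]
opening: 0.0377
```

Call:
servo_tool(travel=[[0, 0, -0.5], [0, 0, -1], [0, 0, -2], [0, 0, -3], [0, 0, -4], [0, 0, -4], [0, 0, -4]], turn=[[0, 0, 0], [0, 0, 0], [0, 0, 0], [0, 0, 0], [0, 0, 0], [0, 0, 0], [0, 0, 0]])

```text
clock: 19.45
position: [0.5625, -0.2986, 0.0377]
tool_rot: [[-0.958, -0.287, 0.001], [-0.287, 0.958, -0.001], [-0.001, -0.001, -1.0]]
ft_force: [0.3, 0.2, -0.6]
opening: 0.0381
```

```bash
python3 - <<'E'
from h import *
s=manip.read_state(); print(s['position'],s['ft_force'],s['opening'])
im=manip.snapshot('wrist'); a=im[100:400,160:480]
im=manip.snapshot('scene'); b=cv2.resize(im[240:370,160:300],None,fx=3.4,fy=3.4,interpolation=cv2.INTER_CUBIC)
H=np.zeros((450,800,3),np.uint8);H[:300,:320]=a;H[:b.shape[0],322:322+b.shape[1]]=b;save(H,'m13')
im=manip.snapshot('wrist');hsv=cv2.cvtColor(im,cv2.COLOR_RGB2HSV); m=cv2.inRange(hsv,(5,150,100),(25,255,255))
n,l,st,c=cv2.connectedComponentsWithStats(m)
for i in range(1,n):
    if st[i,4]>500: print(st[i],c[i])
for dz in (.04,.045,.05,.055,.06): print(dz,proj('wrist',s['position']+s['tool_rot']@[0,0,-dz],st=s))
E
```

```text
[ 0.56251974 -0.29864442  0.03765761] [ 0.28846824  0.17843127 -0.63635513] 0.03805833322536094
[    0   173   147   183 17699] [ 62.38002147 250.24950562]
[ 267  273  106  106 7137] [321.48045397 328.68614264]
[616 444  24  36 534] [630.8071161  465.75468165]
0.04 [[316.24053957 307.05489595]]
0.045 [[316.1418483 312.828155 ]]
0.05 [[316.037368  318.9599433]]
0.055 [[315.9266392  325.48105715]]
0.06 [[315.80916261 332.42536545]]
```

View pics/m13.png

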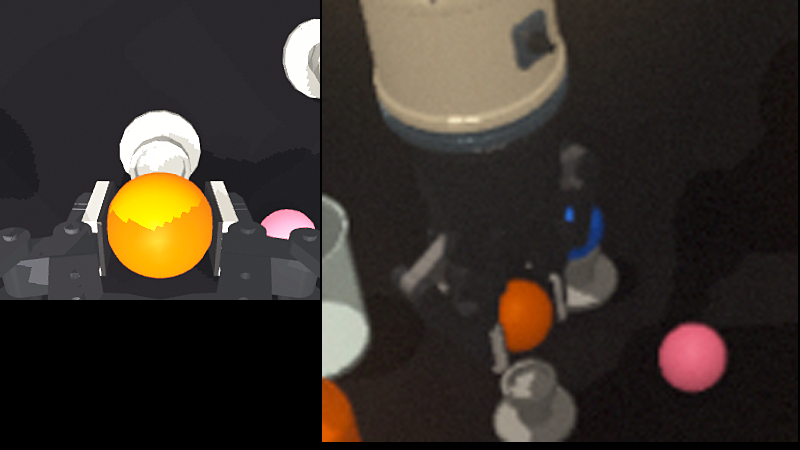

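The ball is held (opening 38 mm) with its centre about 54–55 mm behind the reported TCP, and the stand is undisturbed. Transit to above the seat.

```bash
python3 - <<'E'
from h import *
st=armpt(125,30.5,.783); print('seat',Lpt(st,Q))
c,s_=np.cos(Q[2]),np.sin(Q[2])
for p in [(.5309,.1001),(.5323,.1002),(.608,.1224)]:
    d=np.array(p)-Q[:2]; print('local',c*d[0]+s_*d[1],-s_*d[0]+c*d[1])
st[1]=.001; t=Lpt(st,Q)[0]; t[2]=.16; print(t,delta(t)); t[2]=.0758; print(delta(t))
E
```

```text
seat [[0.59332054 0.11727665 0.1288003 ]]
local -0.06740143693138567 0.0014773748223579526
local -0.06603171322187985 0.0011710139899764327
local 0.012854910401381005 0.0006907918309921276
[0.59303329 0.11823451 0.16      ] (array([-14.93,  39.01, -12.36]), array([ 0., -0., -0.]))
(array([-14.93,  39.  ,  -3.94]), array([ 0., -0., -0.]))
```

Call:
servo_tool(travel=[[0, 0, -4], [-0.5, 1.5, -8], [-1.8, 5, -12], [-3.2, 8.5, -15], [-4.6, 12, -15], [-6, 15.6, -15], [-7.4, 19.3, -15], [-8.8, 23, -15], [-10.2, 26.7, -15], [-11.6, 30.3, -15]], turn=[[0, 0, 0], [0, 0, 0], [0, 0, 0], [0, 0, 0], [0, 0, 0], [0, 0, 0], [0, 0, 0], [0, 0, 0], [0, 0, 0], [0, 0, 0]])

```text
clock: 20.43
position: [0.5858, 0.0265, 0.1863]
tool_rot: [[-0.958, -0.286, -0.001], [-0.286, 0.958, 0.0], [0.001, 0.0, -1.0]]
ft_force: [1.6, 0.4, -0.9]
opening: 0.0372
```

```bash
python3 - <<'E'
from h import *
print(manip.read_state()['opening'],delta((.593,.1182,.16)))
E
```

```text
0.0372081228278647 (array([-3.32,  8.58,  2.63]), array([ 0., -0., -0.]))
```

Call:
servo_tool(travel=[[-1.1, 2.8, 0], [-2.2, 5.6, 0], [-3, 7.8, 0.5], [-3.3, 8.6, 1.5], [-3.3, 8.6, 2.2], [-3.3, 8.6, 2.6], [-3.3, 8.6, 2.6], [-3.3, 8.6, 2.6]], turn=[[0, 0, 0], [0, 0, 0], [0, 0, 0], [0, 0, 0], [0, 0, 0], [0, 0, 0], [0, 0, 0], [0, 0, 0]])

```text
clock: 21.1
position: [0.5931, 0.115, 0.1603]
tool_rot: [[-0.958, -0.285, -0.001], [-0.285, 0.958, -0.0], [0.001, -0.0, -1.0]]
ft_force: [0.5, 0.1, 0.3]
opening: 0.0377
```

```bash
cat > look2.py <<'E'
from h import *
import sys
s=manip.read_state(); print(s['position'],s['ft_force'],s['opening'])
im=manip.snapshot('wrist'); np.save('w_'+sys.argv[1]+'.npy',im); a=im[40:400,160:480]
b0=manip.snapshot('scene'); b=cv2.resize(b0[170:310,330:470],None,fx=3.3,fy=3.3,interpolation=cv2.INTER_CUBIC)
H=np.zeros((470,800,3),np.uint8);H[:360,:320]=a;H[:b.shape[0],322:322+b.shape[1]]=b;save(H,sys.argv[1])
def orange(im,name,lo=200):
    hsv=cv2.cvtColor(im,cv2.COLOR_RGB2HSV); m=cv2.inRange(hsv,(4,200,110),(16,255,255)) if name=='scene' else cv2.inRange(hsv,(5,150,100),(25,255,255))
    n,l,st,c=cv2.connectedComponentsWithStats(m)
    for i in range(1,n):
        if st[i,4]>lo: print(name,st[i],np.round(c[i],1))
orange(im,'wrist',3000); orange(b0,'scene',120)
ball=s['position']+s['tool_rot']@[0,0,-.0545]; print('ball est',ball,proj('scene',ball),proj('wrist',ball,st=s))
print('seat proj',proj('scene',Lpt(armpt(125,30.5,.783),Q)),'wrist',proj('wrist',Lpt(armpt(125,30.5,.783),Q),st=s),proj('wrist',Lpt(armpt(190,26,.783),Q),st=s))
t=Lpt(armpt(125,30.5,.783,1),Q)[0]; t[2]-=.053; print('to +1.5:',delta(t))
E
python3 look2.py m14
```

```text
[0.59312702 0.11501288 0.16034654] [0.47220161 0.14755255 0.30289638] 0.037747926942451146
wrist [  267   148   121   245 13336] [329.4 296.6]
scene [394 203  10  19 122] [398.1 211.9]
scene [ 132  344   47   74 2314] [155.4 382.2]
scene [362 398  11  30 286] [366.6 412.4]
scene [306 433  13  31 305] [312.5 448. ]
ball est [0.59317154 0.11502872 0.21484652] [[393.82699883 211.08389929]] [[315.93800717 324.81048619]]
seat proj [[392.23363837 243.17398205]] wrist [[320.83225755 252.48116285]] [[320.80146323 139.40338966]]
to +1.5: (array([-0.03,  0.3 ,  8.51]), array([-0. ,  0. , -0.1]))
```

View pics/m14.png

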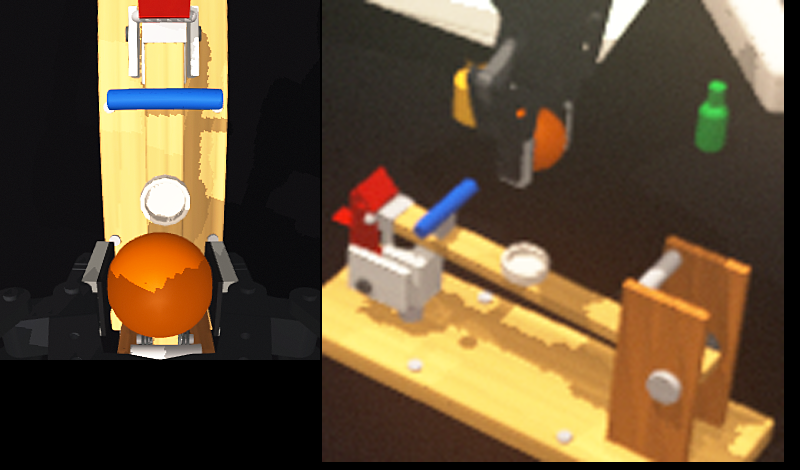

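```bash
python3 - <<'E'
from h import *
s=manip.read_state()
for h in (16,6): print(h,proj('wrist',Lpt(armpt(125,h,.783),Q),st=s))
im=np.load('w_m14.npy'); save(cv2.resize(im[200:290,270:380],None,fx=5,fy=5,interpolation=cv2.INTER_CUBIC),'r14')
E
```

```text
16 [[320.49190335 242.48688394]]
6 [[320.45035055 236.95443708]]
```

View pics/r14.png

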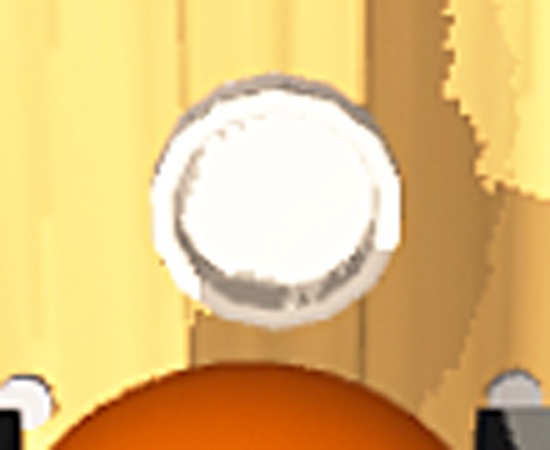

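Call:
servo_tool(travel=[[0, 0.15, 1], [0, 0.3, 2.5], [0, 0.3, 4], [0, 0.3, 4.5], [0, 0.3, 4.5], [0, 0.3, 4.5]], turn=[[0, 0, 0], [0, 0, 0], [0, 0, 0], [0, 0, 0], [0, 0, 0], [0, 0, 0]])

```text
clock: 21.7
position: [0.5925, 0.1191, 0.1158]
tool_rot: [[-0.958, -0.286, -0.0], [-0.286, 0.958, -0.0], [0.0, -0.0, -1.0]]
ft_force: [0.2, 0.4, 0.1]
opening: 0.0378
```

```bash
python3 look2.py m15
```

```text
[0.59248737 0.11906607 0.11575251] [0.22955056 0.42600311 0.13453228] 0.03782474366969633
wrist [  267   146   126   253 14935] [331.5 300.7]
scene [394 220   9  18 121] [398.  228.3]
scene [ 133  344   46   74 2316] [155.4 382.1]
scene [362 398  12  30 287] [366.6 412.4]
scene [306 433  13  31 305] [312.5 448. ]
ball est [0.59249382 0.119068   0.17025251] [[393.76248329 227.4100119 ]] [[315.93800717 324.81048619]]
seat proj [[392.23363837 243.17398205]] wrist [[312.54512153 281.57812618]] [[311.91585565 140.31548294]]
to +1.5: (array([ 0.02, -0.09,  4.06]), array([-0. ,  0.1, -0. ]))
```

View pics/m15.png

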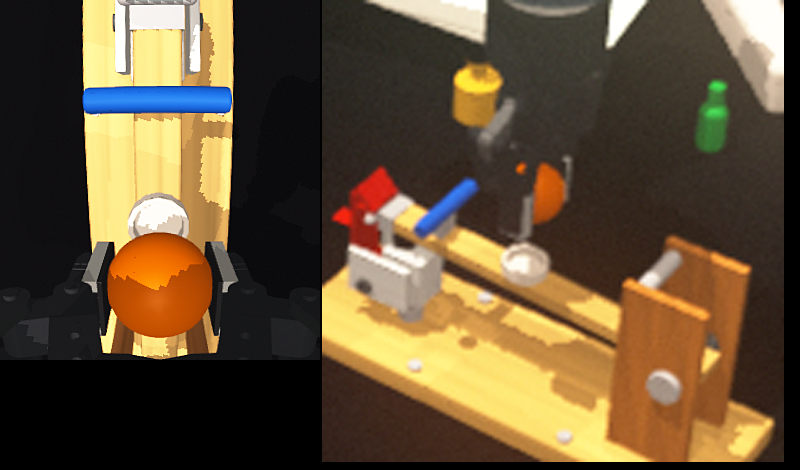

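Call:
servo_tool(travel=[[0, -0.1, 0.8], [0, -0.1, 1.8], [0, -0.1, 2.8], [0, -0.1, 3.4], [0, -0.1, 3.7], [0, -0.1, 3.7], [0, -0.1, 3.7], [0, -0.1, 3.7]], turn=[[0, 0, 0], [0, 0, 0], [0, 0, 0], [0, 0, 0], [0, 0, 0], [0, 0, 0], [0, 0, 0], [0, 0, 0]])

```text
clock: 22.47
position: [0.5929, 0.1183, 0.0789]
tool_rot: [[-0.958, -0.287, 0.0], [-0.287, 0.958, 0.0], [-0.0, -0.0, -1.0]]
ft_force: [-0.2, -0.5, -0.4]
opening: 0.0372
```

```bash
python3 look2.py m16
```

```text
[0.59292316 0.11829487 0.07894379] [-0.19028082 -0.53651815 -0.35412197] 0.03719310076035617
wrist [  267   159   138   240 15629] [333.8 301.6]
scene [393 234   9  17 122] [396.7 242. ]
scene [ 132  344   47   74 2316] [155.4 382.2]
scene [362 398  11  30 286] [366.6 412.4]
scene [306 433  13  31 305] [312.6 448.1]
ball est [0.59289617 0.11829235 0.13344378] [[392.5830208  241.22303774]] [[315.93800717 324.81048619]]
seat proj [[392.23363837 243.17398205]] wrist [[313.16047158 319.02908217]] [[312.33974885 142.45787581]]
to +1.5: (array([-0.01, -0.01,  0.32]), array([-0.,  0., -0.]))
```

View pics/m16.png

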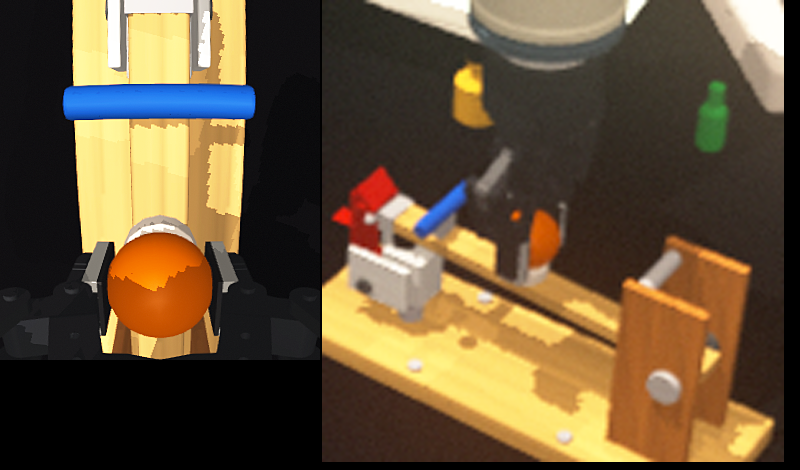

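The bar, ring and ball all line up at crop column 160. Lowering in small steps to feel the seat.

Call:
servo_tool(travel=[[0, 0, 0.1], [0, 0, 0.2], [0, 0, 0.3], [0, 0, 0.3]], turn=[[0, 0, 0], [0, 0, 0], [0, 0, 0], [0, 0, 0]])

```text
clock: 22.9
position: [0.5926, 0.1182, 0.0755]
tool_rot: [[-0.958, -0.287, -0.0], [-0.287, 0.958, -0.0], [0.0, 0.0, -1.0]]
ft_force: [0.4, -0.0, -0.1]
opening: 0.0374
```

Call:
servo_tool(travel=[[0, 0, 0.05], [0, 0, 0.1], [0, 0, 0.1]], turn=[[0, 0, 0], [0, 0, 0], [0, 0, 0]])

```text
clock: 23.15
position: [0.5926, 0.1183, 0.0748]
tool_rot: [[-0.958, -0.287, 0.0], [-0.287, 0.958, -0.0], [-0.0, -0.0, -1.0]]
ft_force: [-1.9, -1.3, 4.1]
opening: 0.0375
```

Contact at about 4 N. I unload half a millimetre and open.

Call:
servo_tool(travel=[[0.02, 0, -0.05], [0.03, 0, -0.05], [0.03, 0, -0.05]], turn=[[0, 0, 0], [0, 0, 0], [0, 0, 0]])

```text
clock: 23.4
position: [0.5924, 0.1181, 0.0751]
tool_rot: [[-0.958, -0.287, 0.0], [-0.287, 0.958, -0.0], [-0.0, -0.0, -1.0]]
ft_force: [0.4, 0.3, -0.3]
opening: 0.0375
```

Call:
servo_tool(travel=[[0, 0, 0], [0, 0, 0], [0, 0, 0], [0, 0, 0], [0, 0, 0]], turn=[[0, 0, 0], [0, 0, 0], [0, 0, 0], [0, 0, 0], [0, 0, 0]], gripper=70)

```text
clock: 23.82
position: [0.5924, 0.1182, 0.0751]
tool_rot: [[-0.958, -0.287, -0.0], [-0.287, 0.958, -0.0], [0.0, -0.0, -1.0]]
ft_force: [-0.3, 0.1, 0.6]
opening: 0.0599
```

```bash
python3 look2.py m17
```

```text
[0.59238636 0.1181541  0.07512718] [-0.30336012  0.08308509  0.64126185] 0.05986866349186389
wrist [  265   162   142   239 18097] [338.4 304.6]
scene [390 235  12  17 158] [395.1 243.4]
scene [ 133  344   46   74 2315] [155.4 382.2]
scene [362 398  11  30 286] [366.6 412.4]
scene [306 433  13  31 306] [312.5 448. ]
ball est [0.59238708 0.11815588 0.12962718] [[392.27507309 242.51182782]] [[315.93800717 324.81048619]]
seat proj [[392.23363837 243.17398205]] wrist [[312.97172341 325.19097217]] [[312.06227081 144.43113062]]
to +1.5: (array([-0.07, -0.01, -0.07]), array([ 0., -0., -0.]))
```

View pics/m17.png

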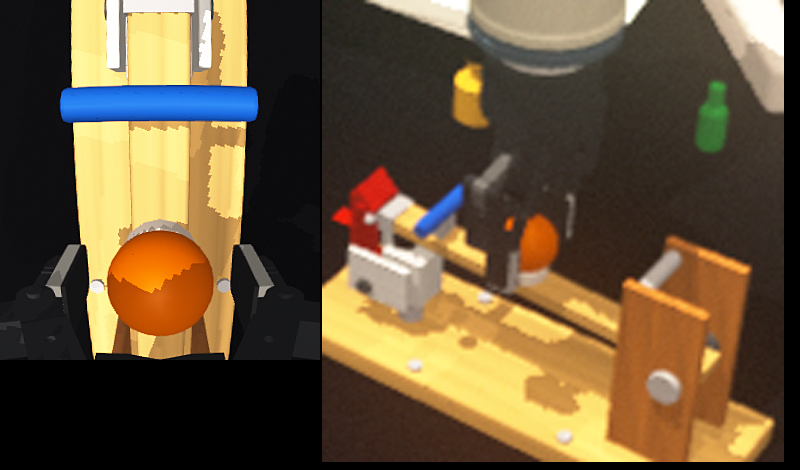

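The ball sits in the ring with pads clear on both sides and the hook still over the pin. Lifting straight up.

Call:
servo_tool(travel=[[0, 0, -0.5], [0, 0, -1.2], [0, 0, -2.5], [0, 0, -4.5], [0, 0, -7], [0, 0, -10], [0, 0, -13], [0, 0, -15], [0, 0, -15], [0, 0, -15]], turn=[[0, 0, 0], [0, 0, 0], [0, 0, 0], [0, 0, 0], [0, 0, 0], [0, 0, 0], [0, 0, 0], [0, 0, 0], [0, 0, 0], [0, 0, 0]])

```text
clock: 24.75
position: [0.593, 0.1182, 0.2269]
tool_rot: [[-0.958, -0.287, 0.003], [-0.287, 0.958, 0.0], [-0.003, -0.001, -1.0]]
ft_force: [-1.1, -0.8, -0.8]
opening: 0.0599
```

```bash
python3 look2.py m18; python3 - <<'E'
from h import *
im=manip.snapshot('scene'); save(im,'sEnd')
for d in (.77,.783,.80): print(d,proj('scene',Lpt(armpt(125,30.5,d),Q)),proj('scene',Lpt(armpt(190,26,d),Q)))
E
```

```text
[0.59297528 0.11821307 0.2268571 ] [-1.06455363 -0.84847466 -0.84860486] 0.05994642347885012
wrist [  281   144    93   250 10296] [330.  264.2]
scene [383 234  19  18 231] [392.3 242.9]
scene [ 133  344   46   74 2316] [155.4 382.2]
scene [362 398  12  30 286] [366.6 412.3]
scene [306 433  13  31 307] [312.5 448.1]
ball est [0.5928177  0.11819881 0.28135687] [[396.91279309 183.37900856]] [[315.93800717 324.81048619]]
seat proj [[392.23363837 243.17398205]] wrist [[316.46586936 222.92760455]] [[316.37109745 135.97043355]]
to +1.5: (array([-0.13, -0.02, 14.89]), array([ 0., -0., -0.]))
0.77 [[392.47951252 242.68585838]] [[367.49688475 231.71329384]]
0.783 [[392.23363837 243.17398205]] [[367.26708745 232.50223602]]
0.8 [[391.92484347 243.81968188]] [[366.98525565 233.54186756]]
```

View pics/m18.png

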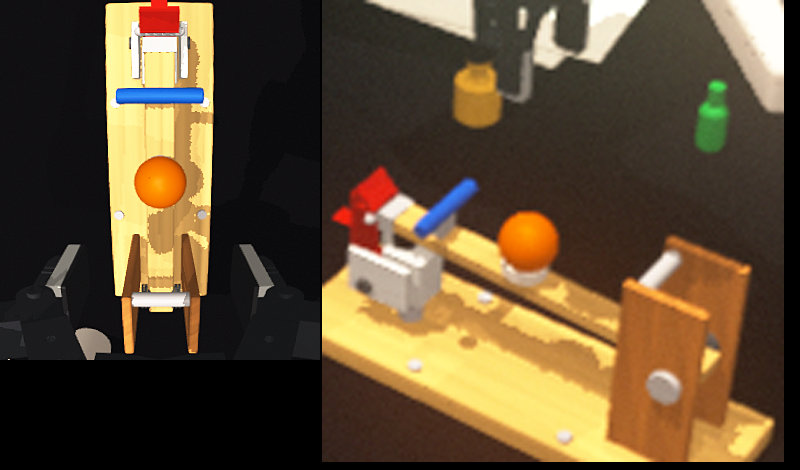

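View pics/sEnd.png

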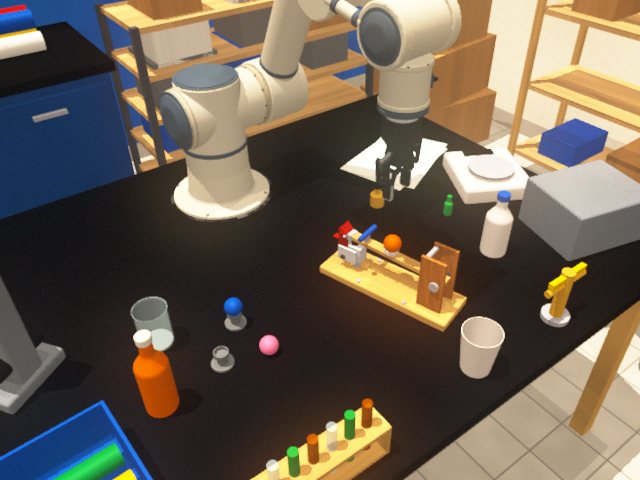

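The ball centre is at scene (392.3,242.9), against (392.2,243.2) predicted for seated. The arm is cocked, the hand is clear, and the spare ball (233,307), stands and bottles are where they were. Handing in.

```bash
python3 -c "
from h import *
print(manip.sign_off())"
```

```text
the job is handed in; nothing more can be done
None
```

The catapult is cocked, with the red catch holding the arm, and the orange ball is in the white ring seat. I handed the job in at about 25 s of the 72 s allowed; no verdict was reported.

- **Cocking:** I drew the arm down along its arc with closed fingers on the blue bar until the hook snapped over the pin and the buffer was felt. Then I eased it up until the finger load went to zero. The arm held at a draw of about 0.78.
- **Ball:** I took the orange ball from its stand, lowered it until it touched the seat at about 4 N, and let go.

**Last checks:** The ball's centre is at scene pixel (392.3, 242.9); the predicted seated position is (392.2, 243.2). The hook is still over the pin, the hand is about 10 cm clear, and the spare ball and everything else stand where they were.

**What disagreed or went less well:**
- **Finger length:** The shut fingertips turned out to be about 32 mm behind the reported TCP. I found this from the scene view and by contact, and corrected for it.
- **First contact:** It briefly reached about 20 N at the wrist from friction on the bar.
- **Buffer force:** One step at the buffer went a millimetre too far. The wrist read 15.2 N, which I take as about 5 N of spring and 10 N on the buffer. If the 14 N ramming limit applies to the whole force at the bar, this exceeded it slightly.

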